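# Rebuild the bench mixer's slip clutch

### The job

Put the mixer's slip clutch back together: slide the copper-coloured friction disc onto the splined hub with its tab over the red band, fully home on the hub's collar, then the silver separator plate on top of it with its tab the opposite way, over the black band, flat against the disc. The hub stands at an arbitrary angle, so feel for its splines with a light touch: never press or knock the drive unit with more than about 25 N, and leave the other things on the bench where they are.

Things in the scene. Friction and masses are not known exactly. Their poses are not given: they have to be found in the camera images.
- clutch_base: Mixer drive unit fixed to the bench: white housing 150x136 mm, top 16 mm high (a ring of radius 34 mm round the hub: 18 mm), steel splined hub in its middle. Origin: centre of the underside, on the hub axis, z up; +x points to the middle of the red band on the housing (52 mm from the axis, about 90 degrees long), -x to the middle of the black band.
- hub_collar (a point): Centre of the hub's round collar (radius 24 mm) on which the disc seats, on the hub axis, 30 mm above the bench. The hub turns stiffly (drag 0.08 N m) between stops at -0.65 and +0.65 rad and stands at an unknown angle h in that range, NOT measured: see it in the images or feel it. Site axes are the housing's. A plate meshes with its tab at h from the middle of its band.
- spline_top (a point): On the hub axis at the top end of the spline teeth, 60 mm above the bench. From here down to the collar: core radius 14 mm, 4 equal straight teeth 10 mm wide, tips at radius 20 mm. Plate play when meshed about +-0.08 rad; at other angles a plate rests on the tooth tops here. Neighbouring tooth positions are 90 degrees apart; only one puts a tab over its band.
- hub_top (a point): Centre of the top of the hub's nose, on the hub axis, 76 mm above the bench. Above the teeth the nose is a straight pilot of radius 14 mm up to 69 mm above the bench, then tapers to radius 9.5 mm; it turns no plate and can serve to centre one by feel.
- friction_disc: Loose copper ring plate, dark lining on top, lying flat: 14 mm thick, outer radius 29.5 mm, 0.11 to 0.21 kg. Origin: bore centre at the underside, z up. A rounded tab 18 mm wide sticks out along +x to 55 mm. Flat gripping ears on +y and -y, 24 mm wide, outer faces 66 mm apart: grip across these. Seated: origin on the hub axis, 30 mm above the bench.
- friction_disc_tab (a point): Point on top of the friction disc's tab, 45 mm from the bore centre along the disc's +x. The bore has radius 22 mm and 4 inward teeth 13.4 mm wide, one of them on the tab's line, tips at radius 15.5 mm: 1.5 mm from the hub's core, 1.2 mm beside its teeth.
- separator_plate: Loose silver (aluminium) plate of exactly the same shape and size as the friction disc, without lining; 0.11 to 0.21 kg. Seated on the friction disc: origin on the hub axis, 44 mm above the bench.
- separator_plate_tab (a point): Point on top of the separator plate's tab, 45 mm from the bore's centre along the plate's +x.
- tally_counter: Bystander: chrome hand tally counter 71x55x24 mm, loose on the bench to the left. Origin: centre of its underside.
- petri_a: Bystander: closed petri dish 58 mm across, 15 mm high, with pinkish content, loose, behind right. Origin: centre of its underside.
- petri_b: Bystander: closed clear petri dish 58 mm across, 15 mm high, loose, behind right. Origin: centre of its underside.
- tape_1: Bystander: roll of tan tape 104 mm across, 25 mm high, lying flat at the back. Origin: centre of its underside.
Mind the look-alikes: they are no part of the job. Leave any blue look-alike of the separator_plate alone.

How it is judged (in metres and radians):
On the way, in this order (a step that is already met when the one before it is completed fails the run):
1. the friction disc is fully home on the hub's collar, tab over the red band, before the separator plate is on the hub (z of friction_disc in the frame of clutch_base below 0.0318 m and horizontal distance between friction_disc and clutch_base below 0.003 m and x of friction_disc_tab in the frame of clutch_base above 0.032 m and horizontal distance between separator_plate and clutch_base above 0.06 m), for 0.2 s.
2. the separator plate lies on the disc, tab over the black band (z of separator_plate in the frame of clutch_base below 0.0463 m and horizontal distance between separator_plate and clutch_base below 0.003 m and x of separator_plate_tab in the frame of clutch_base below -0.032 m), for 0.2 s.
At the end, for the whole second after the job is handed in: Friction disc down on the collar (within 1.8 mm), tab over the red band; separator plate down on the disc (within 2.3 mm), tab over the black band; both centred within 3 mm, level within 0.06 rad, tabs within 44 degrees of the band's middle, at rest and released (all of step 2 and z of friction_disc in the frame of clutch_base between 0.027 and 0.0318 m and horizontal distance between friction_disc and clutch_base below 0.003 m and x of friction_disc_tab in the frame of clutch_base above 0.032 m and angle between each of friction_disc, separator_plate's own z axis and vertical below 0.06 rad and z of separator_plate in the frame of clutch_base above 0.041 m and linear speed of each of friction_disc, separator_plate below 0.02 m/s); the robot touches nothing.
It fails at once if the drive unit with its hub is pressed or struck with more than 30 N (contact force between clutch_base and anything else above 30 N).
It fails at once if the tally counter is moved by more than 20 mm (distance of tally_counter from where it was at the start of the episode above 0.02 m).
It fails at once if a petri dish or the tape roll is moved by more than 20 mm (distance of any of petri_a, petri_b, tape_1 from where it was at the start of the episode above 0.02 m).
It also fails if it takes over 72 s, if anything falls off the work surface, if the arm or the gripper's body presses on something with over 40 N, if the wrist force passes 120 N, or if a joint passes its speed limit or range.

### The arm

A 6-joint arm with a two-finger parallel gripper is mounted at the origin on a cart in front of the work surface, level with it; the furniture and walls round the work are solid. World frame = base frame: x ahead of the robot, y to its left, z up, the work surface at z = 0. Lengths are in mm, angles in rad, forces in N, time in s.
With the tool pointing down it reaches from about 225 to 875 mm from the base axis. Payload 3.4 kg.
Tool frame: the origin (TCP) lies between the finger pads; the fingertips stand 22 mm ahead of it and the grasp point (between the pads) lies 3 mm ahead of it; z points along the fingers, y is the line along which they close (so a half turn about z gives the same grasp; the last joint's range is limited). The gripper opens to 85 mm and grips with 20 to 120 N. Pads are 22 mm wide; open, the fingers measure 114 mm over their backs; the gripper's body (76 mm by 85 mm) begins 54 mm behind the grasp point. The pads swing forward as they close: fully open they stand 13 mm farther back than shut.
Start: joints at [1.025, 0.276, 1.505, -0, 1.361, -0.121], TCP at [236.999, 523.92, 253.328] pointing down, gripper open.
Joint ranges: [-2.89, 2.89], [-0.75, 2.08], [0.22, 2.7], [-1.18, 4.32], [0.11, 2.71], [-2.7, 2.7]. Speed limits (rad/s): [2.57, 2.57, 3.14, 3.14, 3.14, 3.14].

### API

Orientations are given as [roll, pitch, yaw] about the fixed x, y, z axes, in that order (R = Rz(yaw) Ry(pitch) Rx(roll)).
In Python, from cell import manip gives the robot as it stands.
- The arm moves only by the tool step_arm, never from a script. Its argument "motion" is a list of rows, each an object with "fingers": the gripper's target within -1 to 1 (shut at 1, half-way at 0, fully open at -1); "linear": the shift along the tool's x, y, z in mm, a list of three; "dr": the turn, a rotation vector about the tool's x, y, z in rad, a list of three. A call has exactly 10 rows; each row is the pose to reach, as a shift and turn from the pose commanded when the call began, along the tool's axes at that moment; what a row does not reach only later rows make up. A row lasts 1/10 s, in which the tool goes at most 50 mm and 8.59 degrees, less where a joint would pass 70% of its speed; a pose out of reach is approached as far as the arm can. A call with a gripper value outside its range is refused whole. The fingers move at their own pace and stop on an object; "grip_force" is the grip in N (left out, the last holds). Time passes only in rows, so rows that repeat a pose let the fingers close, or fill a call up. It gives the time, the measured TCP pose, the force, the opening and the grip force at its end, in the units of the state.
- manip.sense(): the state, without advancing time (a new reading comes with each control period).
- manip.grab_frame(name): name is "scene" or "side" or "wrist"; returns a dict with "pixels" (420x560x3 uint8, blue, green, red), "mtx" (3x3 intrinsics, pixels), "D" ([k1, k2, p1, p2, k3] as OpenCV has them; the pictures are not rectified), "rvec" (rotation vector, rad) and "tvec" (3), from world to camera coordinates, as OpenCV has them. Camera axes: x right, y down, z forward; pixel columns grow to the right and rows downward; lengths in mm; the calibration is good to about 2 mm. A picture is of the moment at which its call begins. There is no depth.
- manip.job_done(): hands the job in; it is judged then, once.
Trained networks look in a picture, given as the dict that the camera call returned (one of the last four; its "shot" number tells which), for a name from the list of things; names that differ only in an ending like _2 or _b are one class to them, and where a whole thing is asked for, a point or a joint stands for the part that bears it (a point fixed in the world has none). Each returns a list of dicts, best first, with "conf" (0 to 1); they miss things now and then, are a little off and sometimes report something else, mostly with a low value. They report only what shows in the picture. A call takes as long as a camera call. They do not tell look-alikes from the thing itself.
- manip.find_in(target, picture): "box" ([centre column, centre row, width, height] in pixels, round what is visible of it).
- manip.mark_of(target, picture): "point" ([column, row] in pixels: a listed point, or the origin of a listed thing).
The state is a dict: "time_s": time; "q": joint angles; "dq": joint speeds; "joint_efforts": joint torques, N m; "tool_pos": TCP position; "orientation": TCP orientation; "wrist_force": force on the tool from outside, world axes, zero at the start; "torque": the same for the moment, N m; "finger_gap": opening from 0.0 (shut) to 1.0 (fully open); "grasp_force": force on a finger pad.
Only numpy, scipy, OpenCV 4.12 (cv2) and the standard library are available. Lean on these libraries where they do the work, as an engineer would, in place of code of your own. Each camera call takes 0.05 s, during which the arm holds its last target. There are 200 camera calls.

## Working session

There is one attempt and no reset: what is moved stays moved. The work goes in short steps, Python scripts to look and compute and a tool call to move; the robot and the scene stay as the last step left them, time stands still between calls to the robot, and variables do not carry over. Pictures are saved under pics/ and viewed, at most 10 in all, crops included, and the job is handed in when it is done.

Besides the shell and the picture viewer there is one more tool, called after "Emit:" as name(argument=value, ...), one argument or row to a line, values as JSON. step_arm: Moves the arm, as the interface text tells. Its arguments: {"type":"object","properties":{"motion":{"type":"array"},"grip_force":{"type":"number"}},"required":["motion"]}

```bash
mkdir -p pics && cat > h.py <<'E'
import numpy as np, cv2
from cell import manip
def ray(p,f):
    u=cv2.undistortPoints(np.array([[p]],float),np.array(f["mtx"]),np.array(f["D"]))[0,0]
    R=cv2.Rodrigues(np.array(f["rvec"],float))[0]; t=np.array(f["tvec"],float).ravel()
    return -R.T@t, R.T@np.array([u[0],u[1],1])
def onz(p,f,z):
    c,d=ray(p,f); return c+d*(z-c[2])/d[2]
def proj(P,f):
    return cv2.projectPoints(np.array(P,float).reshape(-1,1,3),np.array(f["rvec"],float),np.array(f["tvec"],float),np.array(f["mtx"]),np.array(f["D"]))[0].reshape(-1,2)
Z={"clutch_base":0,"hub_collar":30,"spline_top":60,"hub_top":76,"friction_disc":0,"friction_disc_tab":14,"separator_plate":0,"separator_plate_tab":14}
E
python3 - <<'E'
from h import *
im=[]
for n in("scene","side"):
    f=manip.grab_frame(n); cv2.imwrite(f"pics/{n}0.png",f["pixels"]); np.save(f"{n}0.npy",f,allow_pickle=True)
    print(n,ray([280,210],f)[0].round())
    for t in Z:
        print(t,[(np.round(d["point"]),round(d["conf"],2),onz(d["point"],f,Z[t])[:2].round(1)) for d in manip.mark_of(t,f)[:3]])
print(manip.sense())
E
```

```text
scene [  12. -329.  771.]
clutch_base [(array([287., 240.]), 0.96, array([581.2,  -9.7]))]
hub_collar [(array([286., 231.]), 0.92, array([585.2,  -3.3]))]
spline_top [(array([285., 223.]), 0.95, array([583.7,  -0.7])), (array([189., 233.]), 0.49, array([426.5, 181.1]))]
hub_top [(array([288., 221.]), 0.89, array([580.9,  -9.9]))]
friction_disc [(array([186., 235.]), 0.83, array([450.7, 226.7]))]
friction_disc_tab [(array([173., 225.]), 0.69, array([452.2, 270.2]))]
separator_plate [(array([387., 290.]), 0.64, array([ 576.6, -290.1])), (array([429., 240.]), 0.59, array([ 784.7, -330. ]))]
separator_plate_tab [(array([368., 288.]), 0.93, array([ 548.8, -251.5])), (array([418., 225.]), 0.76, array([ 808.4, -288.5])), (array([349., 322.]), 0.69, array([ 445.2, -250. ]))]
side [ 386. 1338.  992.]
clutch_base [(array([286., 222.]), 0.9, array([585.9,  -8.2])), (array([329., 193.]), 0.45, array([ 464.1, -201.1])), (array([268., 172.]), 0.24, array([ 698.5, -299.3]))]
hub_collar [(array([287., 215.]), 0.64, array([581.9,  -2.5])), (array([334., 186.]), 0.63, array([ 448.9, -202.6]))]
spline_
[... 676 characters left out ...]
s': 0.9, 'q': array([ 1.02500192e+00,  2.75871360e-01,  1.50488728e+00, -8.20230739e-06,
        1.36072085e+00, -1.20991828e-01]), 'dq': array([-6.75367018e-05,  6.76272524e-04, -9.02244163e-04, -1.69971589e-03,
        5.30078299e-04,  9.95656519e-04]), 'joint_efforts': array([-1.18327840e-03, -4.16639864e+01, -2.46100903e+01, -4.24612017e-04,
       -9.46838077e-05,  5.05133535e-08]), 'tool_pos': array([236.99789099, 523.91522549, 253.34943714]), 'orientation': array([3.14148129e+00, 2.16219809e-05, 2.71679179e+00]), 'wrist_force': array([-0.47397088, -0.35659222,  1.3475105 ]), 'torque': array([ 0.01769514,  0.05391399, -0.01342887]), 'grasp_force': 0.0, 'finger_gap': 0.9988416989888053}
```

```bash
python3 - <<'E'
from h import *
f=np.load("scene0.npy",allow_pickle=True).item()["pixels"]
c=f[200:350,150:450]
cv2.imwrite("pics/c0.png",cv2.resize(c,(800,400),interpolation=cv2.INTER_CUBIC))
E
```

```text
(no output)
```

View pics/scene0.png

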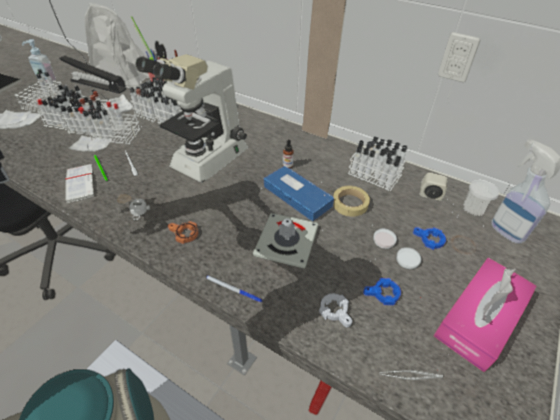

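View pics/c0.png

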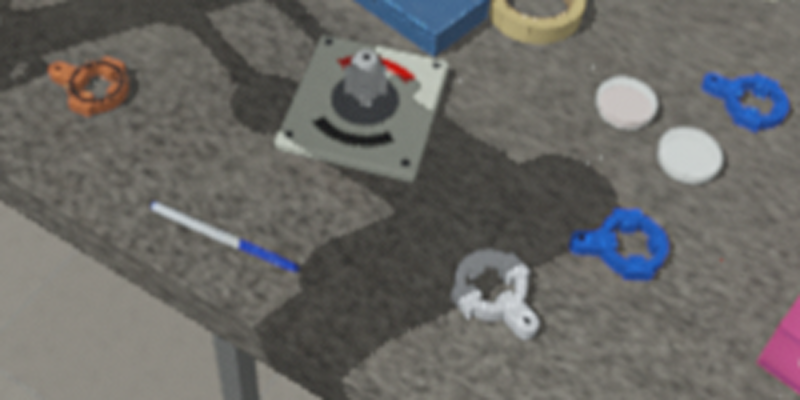

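```bash
cat >> h.py <<'E'
def Rpose(s):
    r,p,y=s["orientation"]; from scipy.spatial.transform import Rotation as Q
    return Q.from_euler("xyz",[r,p,y]).as_matrix()
def go(x,y,z,yaw,s=None):
    s=s or manip.sense(); R=Rpose(s); d=R.T@(np.array([x,y,z])-s["tool_pos"])
    a=-(yaw-s["orientation"][2]); a=(a+np.pi)%(2*np.pi)-np.pi
    print("lin",d.round(1),"drz",round(a,4),"q1",s["q"][0].round(2),"q6",s["q"][5].round(2)); return d,a
E
python3 - <<'E'
from h import *
for n in("scene","side"):
    f=np.load(n+"0.npy",allow_pickle=True).item(); I=f["pixels"]
    c=proj([582,-4,16],f)[0]; hsv=cv2.cvtColor(I,cv2.COLOR_BGR2HSV)
    yy,xx=np.mgrid[:420,:560]; near=np.hypot(xx-c[0],yy-c[1])<40
    red=near&((hsv[...,0]<8)|(hsv[...,0]>172))&(hsv[...,1]>120)&(hsv[...,2]>80)
    print(n,c,red.sum(),onz([xx[red].mean(),yy[red].mean()],f,16)[:2])
    print("silver",onz([333,308],f,7)[:2] if n=="scene" else"")
s=manip.sense(); R=Rpose(s)
f=manip.grab_frame("wrist"); c,d=ray([280,210],f)
print("cam in tool",(R.T@(c-s["tool_pos"])).round(1),"axis",(R.T@d).round(3)); print(f["mtx"])
Rc=cv2.Rodrigues(np.array(f["rvec"],float))[0]; print((R.T@Rc.T).round(2))
go(520,-5,260,1.6)
E
```

```text
scene [285.24533903 235.3337506 ] 49 [627.27165272  -8.50919605]
silver [ 461.45399142 -203.60427576]
side [286.87808992 218.4255469 ] 45 [626.04431084   7.00634753]
silver 
cam in tool [  84.7   -0.7 -120.1] axis [-0.342 -0.006  0.94 ]
[[338.3625682    0.         281.79191499]
 [  0.         338.3625682  204.56915599]
 [  0.           0.           1.        ]]
[[ 0.   -0.95 -0.33]
 [ 1.    0.   -0.  ]
 [ 0.   -0.33  0.95]]
lin [-475.8 -365.3   -6.7] drz 1.1168 q1 1.02 q6 -0.12
```

Emit:
step_arm(
  motion=[
    {"fingers": -1, "linear": [-40, -25, 4], "dr": [0, 0, 0]},
    {"fingers": -1, "linear": [-80, -51, 8], "dr": [0, 0, 0]},
    {"fingers": -1, "linear": [-120, -77, 12], "dr": [0, 0, 0]},
    {"fingers": -1, "linear": [-160, -102, 16], "dr": [0, 0, 0]},
    {"fingers": -1, "linear": [-200, -128, 20], "dr": [0, 0, 0]},
    {"fingers": -1, "linear": [-240, -153, 24], "dr": [0, 0, 0]},
    {"fingers": -1, "linear": [-280, -179, 28], "dr": [0, 0, 0]},
    {"fingers": -1, "linear": [-320, -204, 32], "dr": [0, 0, 0]},
    {"fingers": -1, "linear": [-360, -230, 36], "dr": [0, 0, 0]},
    {"fingers": -1, "linear": [-400, -255, 40], "dr": [0, 0, 0]},
  ],
)

```text
time_s: 1.95
tool_pos: [497.2, 124.9, 213.4]
orientation: [3.141, 0.001, 2.717]
wrist_force: [0.8, 0.9, -0.2]
finger_gap: 1.0
grasp_force: 0.0
```

Emit:
step_arm(
  motion=[
    {"fingers": -1, "linear": [-40, -26, 4], "dr": [0, 0, 0]},
    {"fingers": -1, "linear": [-80, -51, 8], "dr": [0, 0, 0]},
    {"fingers": -1, "linear": [-120, -77, 12], "dr": [0, 0, 0]},
    {"fingers": -1, "linear": [-132, -85, 13], "dr": [0, 0, 0]},
    {"fingers": -1, "linear": [-132, -85, 13], "dr": [0, 0, 0]},
    {"fingers": -1, "linear": [-132, -85, 13], "dr": [0, 0, 0]},
    {"fingers": -1, "linear": [-132, -85, 13], "dr": [0, 0, 0]},
    {"fingers": -1, "linear": [-132, -85, 13], "dr": [0, 0, 0]},
    {"fingers": -1, "linear": [-132, -85, 13], "dr": [0, 0, 0]},
    {"fingers": -1, "linear": [-132, -85, 13], "dr": [0, 0, 0]},
  ],
)

```text
time_s: 2.95
tool_pos: [581.3, -4.3, 200.6]
orientation: [3.141, 0.0, 2.718]
wrist_force: [0.5, -0.6, 0.3]
finger_gap: 0.998
grasp_force: 0.0
```

```bash
python3 - <<'E'
from h import *
s=manip.sense(); print(s["time_s"],s["tool_pos"],s["orientation"])
f=manip.grab_frame("wrist"); np.save("w1.npy",f,allow_pickle=True)
for t in ("clutch_base","hub_collar","spline_top","hub_top"):
    print(t,[(np.round(d["point"]),round(d["conf"],2),onz(d["point"],f,Z[t])[:2].round(1)) for d in manip.mark_of(t,f)[:3]])
cv2.imwrite("pics/w1.png",cv2.resize(f["pixels"],(784,588)))
E
```

```text
2.95 [581.31757642  -4.30337239 200.6142439 ] [3.14134543e+00 3.38280430e-04 2.71800672e+00]
clutch_base []
hub_collar [(array([281., 189.]), 0.94, array([582. ,  -6.1]))]
spline_top [(array([276., 196.]), 0.77, array([577.4,  -8.5]))]
hub_top [(array([280., 204.]), 0.83, array([580.3,  -6.3]))]
```

View pics/w1.png

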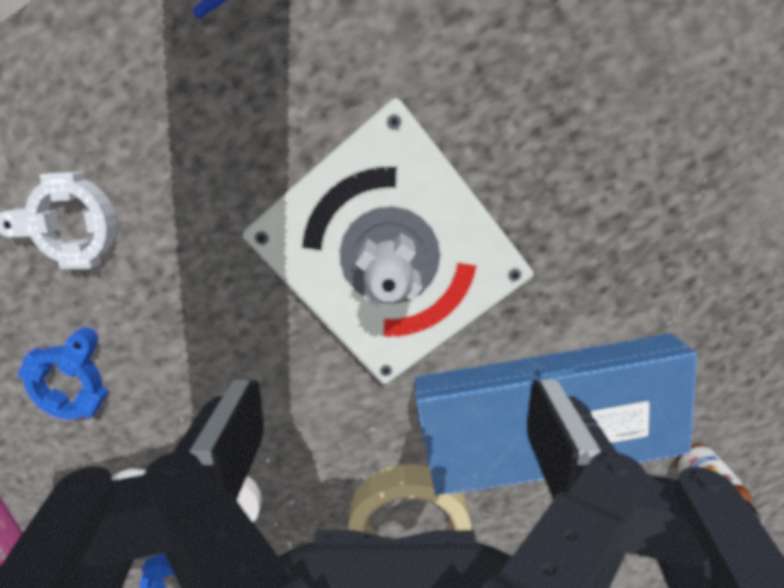

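```bash
cat >> h.py <<'E'
def rect(f,cx,cy,z,half,px):
    n=int(2*half*px); gx,gy=np.meshgrid(np.arange(n),np.arange(n))
    # up = +x world, left = +y world
    X=cx+half-gy/px; Y=cy+half-gx/px
    p=proj(np.stack([X,Y,np.full_like(X,z,float)],-1),f).astype(np.float32).reshape(n,n,2)
    return cv2.remap(f["pixels"],p[...,0],p[...,1],cv2.INTER_CUBIC)
def arcs(f,c0,z=16):
    im=rect(f,c0[0],c0[1],z,70,4); h=cv2.cvtColor(im,cv2.COLOR_BGR2HSV).astype(int)
    n=im.shape[0]; gy,gx=np.mgrid[:n,:n]; X=70-gy/4; Y=70-gx/4; r=np.hypot(X,Y)
    ring=(r>42)&(r<62)
    red=ring&((h[...,0]<10)|(h[...,0]>170))&(h[...,1]>120)
    blk=ring&(h[...,2]<75)
    return im,[(X[m],Y[m]) for m in(red,blk)]
E
python3 - <<'E'
from h import *
from scipy.optimize import least_squares
f=np.load("w1.npy",allow_pickle=True).item()
im,(r,b)=arcs(f,(581.5,-6))
print([ (len(a[0]),np.mean(a[0]).round(1),np.mean(a[1]).round(1)) for a in(r,b)])
P=np.hstack([r,b]); s=least_squares(lambda c:np.hypot(P[0]-c[0],P[1]-c[1])-52,[0,0],loss="soft_l1").x
print("centre16",s+[581.5,-6],"yaw",np.arctan2(np.mean(r[1])-np.mean(b[1]),np.mean(r[0])-np.mean(b[0])))
c=s+[581.5,-6]
a=rect(f,*c,60,26,11);bb=rect(f,*c,30,30,9.5)
for k,im_ in((11,a),): cv2.circle(im_,(286,286),int(20*k),(0,255,255),1);cv2.circle(im_,(286,286),int(14*k),(0,255,0),1)
cv2.imwrite("pics/hub.png",cv2.resize(a,(600,600)))
E
```

```text
[(15781, np.float64(42.7), np.float64(10.5)), (13778, np.float64(-48.3), np.float64(-14.9))]
centre16 [578.76528864  -8.02856114] yaw 0.2721904556181671
```

View pics/hub.png

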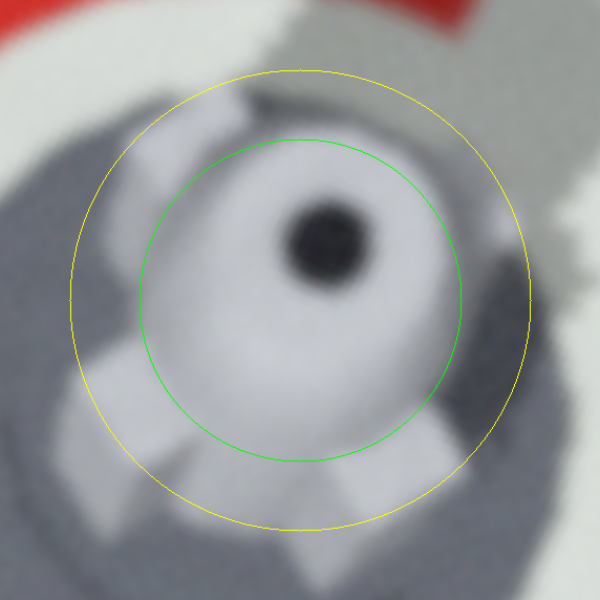

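Emit:
step_arm(
  motion=[
    {"fingers": -1, "linear": [0, 0, 0], "dr": [0, 0, 0.14]},
    {"fingers": -1, "linear": [0, 0, 0], "dr": [0, 0, 0.28]},
    {"fingers": -1, "linear": [0, 0, 0], "dr": [0, 0, 0.42]},
    {"fingers": -1, "linear": [0, 0, 0], "dr": [0, 0, 0.56]},
    {"fingers": -1, "linear": [0, 0, 0], "dr": [0, 0, 0.7]},
    {"fingers": -1, "linear": [0, 0, 0], "dr": [0, 0, 0.84]},
    {"fingers": -1, "linear": [0, 0, 0], "dr": [0, 0, 0.98]},
    {"fingers": -1, "linear": [0, 0, 0], "dr": [0, 0, 1.12]},
    {"fingers": -1, "linear": [0, 0, 0], "dr": [0, 0, 1.26]},
    {"fingers": -1, "linear": [0, 0, 0], "dr": [0, 0, 1.4]},
  ],
)

```text
time_s: 4.2
tool_pos: [581.6, -5.2, 200.2]
orientation: [-3.141, -0.0, 1.311]
wrist_force: [-0.2, 0.2, -0.2]
finger_gap: 1.0
grasp_force: 0.0
```

Emit:
step_arm(
  motion=[
    {"fingers": -1, "linear": [0, 0, 0], "dr": [0, 0, 0.14]},
    {"fingers": -1, "linear": [0, 0, 0], "dr": [0, 0, 0.28]},
    {"fingers": -1, "linear": [0, 0, 0], "dr": [0, 0, 0.42]},
    {"fingers": -1, "linear": [0, 0, 0], "dr": [0, 0, 0.56]},
    {"fingers": -1, "linear": [0, 0, 0], "dr": [0, 0, 0.7]},
    {"fingers": -1, "linear": [0, 0, 0], "dr": [0, 0, 0.75]},
    {"fingers": -1, "linear": [0, 0, 0], "dr": [0, 0, 0.75]},
    {"fingers": -1, "linear": [0, 0, 0], "dr": [0, 0, 0.75]},
    {"fingers": -1, "linear": [0, 0, 0], "dr": [0, 0, 0.75]},
    {"fingers": -1, "linear": [0, 0, 0], "dr": [0, 0, 0.75]},
  ],
)

```text
time_s: 5.2
tool_pos: [581.6, -5.1, 200.3]
orientation: [-3.142, -0.0, 0.567]
wrist_force: [-0.7, -0.2, 0.3]
finger_gap: 1.001
grasp_force: 0.0
```

```bash
python3 - <<'E'
from h import *
from scipy.optimize import least_squares
s_=manip.sense(); print(s_["time_s"],s_["tool_pos"],s_["orientation"],s_["q"].round(2))
f=manip.grab_frame("wrist"); np.save("w2.npy",f,allow_pickle=True)
for t in ("hub_collar","spline_top","hub_top"):
    print(t,[(np.round(d["point"]),round(d["conf"],2),onz(d["point"],f,Z[t])[:2].round(1)) for d in manip.mark_of(t,f)[:1]])
c=np.array([579.,-8.])
im,(r,b)=arcs(f,c)
P=np.hstack([r,b]); s=least_squares(lambda q:np.hypot(P[0]-q[0],P[1]-q[1])-52,[0,0],loss="soft_l1").x
print([len(a[0]) for a in (r,b)],"centre16",s+c,"yaw",np.arctan2(np.mean(r[1])-np.mean(b[1]),np.mean(r[0])-np.mean(b[0])))
a=rect(f,*c,60,26,11)
cv2.circle(a,(286,286),220,(0,255,255),1);cv2.circle(a,(286,286),154,(0,255,0),1)
# radial-angle lines at 0.56
for k in range(4):
    t=0.56+k*np.pi/2; cv2.line(a,(286,286),(int(286-260*np.sin(t)),int(286-260*np.cos(t))),(0,0,255),1)
cv2.imwrite("pics/hub2.png",cv2.resize(a,(600,600)))
E
```

```text
5.2 [581.59805045  -5.14628629 200.28958273] [-3.14156308e+00 -4.96367331e-05  5.67243372e-01] [-0.13  0.32  1.58  0.    1.25  0.88]
hub_collar [(array([284., 192.]), 0.68, array([578.3, -10. ]))]
spline_top [(array([281., 201.]), 0.9, array([578.4,  -6.8]))]
hub_top [(array([283., 207.]), 0.78, array([579.6,  -7.9]))]
[15659, 13789] centre16 [578.73501624  -8.18083999] yaw 0.2677461682077802
```

View pics/hub2.png

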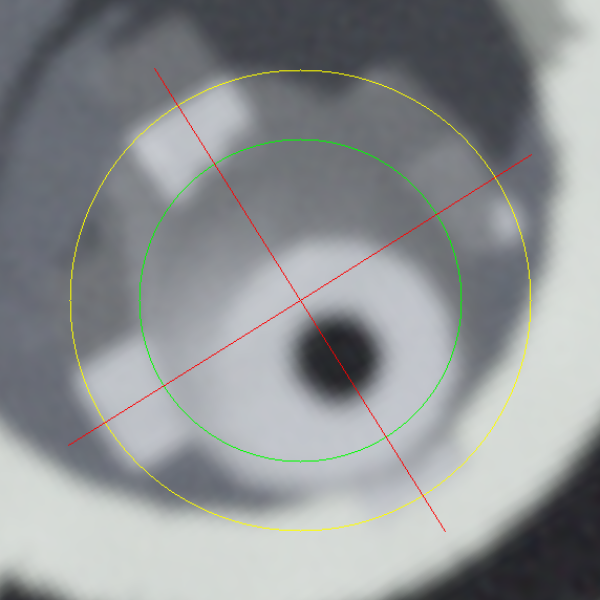

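```bash
python3 - <<'E'
from h import *
go(455,229,180,1.6)
E
```

```text
lin [  18.9 -265.5   20.3] drz -1.033 q1 -0.13 q6 0.88
```

Emit:
step_arm(
  motion=[
    {"fingers": -1, "linear": [2, -34, 3], "dr": [0, 0, -0.13]},
    {"fingers": -1, "linear": [5, -67, 5], "dr": [0, 0, -0.26]},
    {"fingers": -1, "linear": [7, -100, 8], "dr": [0, 0, -0.39]},
    {"fingers": -1, "linear": [10, -133, 10], "dr": [0, 0, -0.52]},
    {"fingers": -1, "linear": [12, -166, 13], "dr": [0, 0, -0.65]},
    {"fingers": -1, "linear": [14, -200, 15], "dr": [0, 0, -0.78]},
    {"fingers": -1, "linear": [17, -233, 18], "dr": [0, 0, -0.91]},
    {"fingers": -1, "linear": [19, -265, 20], "dr": [0, 0, -1.03]},
    {"fingers": -1, "linear": [19, -265, 20], "dr": [0, 0, -1.03]},
    {"fingers": -1, "linear": [19, -265, 20], "dr": [0, 0, -1.03]},
  ],
)

```text
time_s: 6.4
tool_pos: [455.2, 229.0, 180.4]
orientation: [3.141, 0.0, 1.598]
wrist_force: [0.4, -0.3, 0.7]
finger_gap: 1.003
grasp_force: 0.0
```

```bash
cat >> h.py <<'E'
def plate(f,c0,yaw0,kind):
    """fit outline: rectify at z=14, segment colour, fit template by IoU"""
    from scipy.optimize import minimize
    im=rect(f,c0[0],c0[1],14,75,4); h=cv2.cvtColor(im,cv2.COLOR_BGR2HSV).astype(int)
    return im,h
E
python3 - <<'E'
from h import *
s=manip.sense(); print(s["time_s"],s["tool_pos"],s["orientation"],s["q"].round(2))
f=manip.grab_frame("wrist"); np.save("w3.npy",f,allow_pickle=True)
o={}
for t in ("friction_disc","friction_disc_tab"):
    print(t,[(np.round(d["point"]),round(d["conf"],2),onz(d["point"],f,Z[t])[:2].round(1)) for d in manip.mark_of(t,f)[:2]])
    o[t]=onz(manip.mark_of(t,f)[0]["point"],f,Z[t])
c=o["friction_disc"]; t=o["friction_disc_tab"]-c; print(np.arctan2(t[1],t[0]),np.hypot(t[0],t[1]))
a=rect(f,c[0],c[1],14,70,4)
y=np.arctan2(t[1],t[0]); u=np.array([np.cos(y),np.sin(y)]); v=np.array([-u[1],u[0]])
px=lambda w:(int(280-4*w[1]),int(280-4*w[0]))
cv2.line(a,px(0*u),px(55*u),(255,255,0),1); cv2.circle(a,(280,280),118,(0,255,255),1); cv2.circle(a,(280,280),62,(0,255,0),1)
cv2.line(a,px(33*v-12*u),px(33*v+12*u),(255,255,0),1);cv2.line(a,px(-33*v-12*u),px(-33*v+12*u),(255,255,0),1)
cv2.imwrite("pics/d1.png",a)
E
```

```text
6.4 [455.23486114 228.954237   180.431782  ] [3.14095400e+00 4.29492182e-04 1.59770116e+00] [ 0.33  0.23  1.76 -0.    1.15  0.3 ]
friction_disc [(array([287., 182.]), 0.75, array([459.5, 230.2]))]
friction_disc_tab [(array([280., 136.]), 0.84, array([451.6, 274.6]))]
1.7462556980326582 45.094275937386385
```

View pics/d1.png

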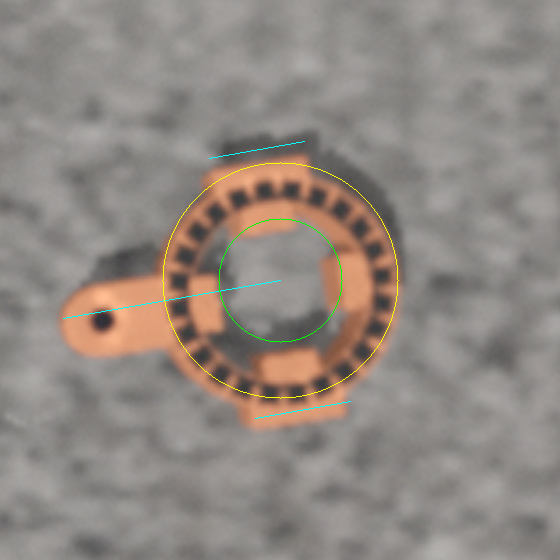

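```bash
python3 - <<'E'
from h import *
f=np.load("w1.npy",allow_pickle=True).item()
from scipy.spatial.transform import Rotation as Q
R=Q.from_euler("xyz",[3.14134,.0003,2.718]).as_matrix(); p=np.array([581.3,-4.3,200.6])
for q in([258,383],[238,380],[195,455],[212,465],[533,380],[556,383],[600,455]):
    c,d=ray(np.array(q)/1.4,f); c=R.T@(c-p); d=R.T@d
    for y in(-42.5,42.5):
        t=(y-c[1])/d[1]
        if t>0: print(q,(c+t*d).round(1))
go(456.6,231.2,60,1.73)
E
```

```text
[258, 383] [  9.9 -42.5   5.5]
[238, 380] [ 20.3 -42.5 -10.5]
[195, 455] [ 19.8 -42.5 -40.5]
[212, 465] [ 11.5 -42.5 -33.7]
[533, 380] [ 9.2 42.5  8.8]
[556, 383] [ 19.3  42.5 -10.2]
[600, 455] [ 19.5  42.5 -40.1]
lin [  3.4   0.6 120.4] drz -0.1351 q1 0.33 q6 0.3
```

Emit:
step_arm(
  motion=[
    {"fingers": -1, "linear": [3.4, 0.6, 30], "dr": [0, 0, -0.135]},
    {"fingers": -1, "linear": [3.4, 0.6, 65], "dr": [0, 0, -0.135]},
    {"fingers": -1, "linear": [3.4, 0.6, 100], "dr": [0, 0, -0.135]},
    {"fingers": -1, "linear": [3.4, 0.6, 130], "dr": [0, 0, -0.135]},
    {"fingers": -1, "linear": [3.4, 0.6, 145], "dr": [0, 0, -0.135]},
    {"fingers": -1, "linear": [3.4, 0.6, 155], "dr": [0, 0, -0.135]},
    {"fingers": -1, "linear": [3.4, 0.6, 160], "dr": [0, 0, -0.135]},
    {"fingers": -1, "linear": [3.4, 0.6, 163], "dr": [0, 0, -0.135]},
    {"fingers": -1, "linear": [3.4, 0.6, 163], "dr": [0, 0, -0.135]},
    {"fingers": -1, "linear": [3.4, 0.6, 163], "dr": [0, 0, -0.135]},
  ],
  grip_force=40,
)

```text
time_s: 7.65
tool_pos: [456.5, 232.3, 18.0]
orientation: [3.14, -0.0, 1.732]
wrist_force: [0.6, -0.5, -0.6]
finger_gap: 1.0
grasp_force: 0.0
```

Emit:
step_arm(
  motion=[
    {"fingers": 1, "linear": [0, 0, 0], "dr": [0, 0, 0]},
    {"fingers": 1, "linear": [0, 0, 0], "dr": [0, 0, 0]},
    {"fingers": 1, "linear": [0, 0, 0], "dr": [0, 0, 0]},
    {"fingers": 1, "linear": [0, 0, 0], "dr": [0, 0, 0]},
    {"fingers": 1, "linear": [0, 0, 0], "dr": [0, 0, 0]},
    {"fingers": 1, "linear": [0, 0, 0], "dr": [0, 0, 0]},
    {"fingers": 1, "linear": [0, 0, 0], "dr": [0, 0, 0]},
    {"fingers": 1, "linear": [0, 0, 0], "dr": [0, 0, 0]},
    {"fingers": 1, "linear": [0, 0, 0], "dr": [0, 0, 0]},
    {"fingers": 1, "linear": [0, 0, 0], "dr": [0, 0, 0]},
  ],
)

```text
time_s: 8.65
tool_pos: [456.3, 232.3, 18.2]
orientation: [3.14, -0.0, 1.732]
wrist_force: [-1.0, 0.6, 6.0]
finger_gap: 0.754
grasp_force: 44.3
```

Emit:
step_arm(
  motion=[
    {"fingers": 1, "linear": [0, 0, -5], "dr": [0, 0, 0]},
    {"fingers": 1, "linear": [0, 0, -20], "dr": [0, 0, 0]},
    {"fingers": 1, "linear": [0, 0, -50], "dr": [0, 0, 0]},
    {"fingers": 1, "linear": [0, 0, -85], "dr": [0, 0, 0]},
    {"fingers": 1, "linear": [0, 0, -115], "dr": [0, 0, 0]},
    {"fingers": 1, "linear": [0, 0, -130], "dr": [0, 0, 0]},
    {"fingers": 1, "linear": [0, 0, -132], "dr": [0, 0, 0]},
    {"fingers": 1, "linear": [0, 0, -132], "dr": [0, 0, 0]},
    {"fingers": 1, "linear": [0, 0, -132], "dr": [0, 0, 0]},
    {"fingers": 1, "linear": [0, 0, -132], "dr": [0, 0, 0]},
  ],
)

```text
time_s: 9.65
tool_pos: [455.0, 231.7, 147.9]
orientation: [-3.139, 0.0, 1.732]
wrist_force: [0.7, -0.7, -1.8]
finger_gap: 0.758
grasp_force: 45.1
```

```bash
python3 - <<'E'
from h import *
s=manip.sense(); print(s["tool_pos"],s["orientation"],s["wrist_force"],s["torque"],s["finger_gap"])
f=manip.grab_frame("wrist"); np.save("w4.npy",f,allow_pickle=True)
p=s["tool_pos"]
for t in ("friction_disc","friction_disc_tab"):
    for d in manip.mark_of(t,f)[:1]:
        w=onz(d["point"],f,p[2]-18+Z[t]); print(t,d["conf"],(Rpose(s).T@(w-p)).round(1))
y=s["orientation"][2]; a=rect(f,p[0],p[1],p[2]-4,70,4)
u=np.array([np.cos(y),np.sin(y)]); v=np.array([-u[1],u[0]])
px=lambda w:(int(280-4*w[1]),int(280-4*w[0]))
cv2.line(a,px(0*u),px(60*u),(255,255,0),1); cv2.circle(a,(280,280),118,(0,255,255),1); cv2.circle(a,(280,280),62,(0,255,0),1)
cv2.imwrite("pics/d2.png",a)
go(578.8,-8.1,120,0.56)
E
```

```text
[454.96536998 231.7351015  147.93357556] [-3.13874735e+00  4.25775535e-04  1.73177319e+00] [ 0.71383024 -0.72258756 -1.80530631] [ 0.02597514 -0.02998485  0.00410831] 0.7578280301676779
friction_disc_tab 0.86 [44.5  0.5  4. ]
lin [-256.7   83.3   28.4] drz 1.1718 q1 0.33 q6 0.17
```

View pics/d2.png

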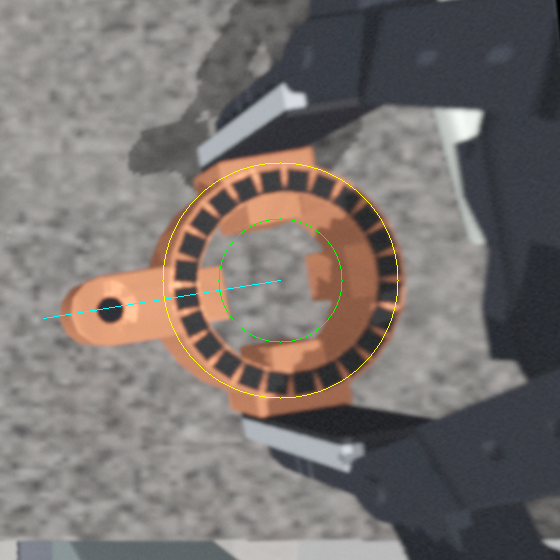

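Emit:
step_arm(
  motion=[
    {"fingers": 1, "linear": [-28, 9, 0], "dr": [0, 0, 0.13]},
    {"fingers": 1, "linear": [-57, 19, 0], "dr": [0, 0, 0.26]},
    {"fingers": 1, "linear": [-85, 28, 0], "dr": [0, 0, 0.39]},
    {"fingers": 1, "linear": [-114, 38, 5], "dr": [0, 0, 0.52]},
    {"fingers": 1, "linear": [-142, 47, 10], "dr": [0, 0, 0.65]},
    {"fingers": 1, "linear": [-171, 56, 15], "dr": [0, 0, 0.78]},
    {"fingers": 1, "linear": [-200, 66, 20], "dr": [0, 0, 0.91]},
    {"fingers": 1, "linear": [-228, 75, 25], "dr": [0, 0, 1.04]},
    {"fingers": 1, "linear": [-250, 82, 30], "dr": [0, 0, 1.13]},
    {"fingers": 1, "linear": [-256.2, 84.6, 36], "dr": [0, 0, 1.172]},
  ],
)

```text
time_s: 10.8
tool_pos: [581.9, -9.8, 112.7]
orientation: [3.14, -0.0, 0.555]
wrist_force: [-0.2, 1.0, -1.0]
finger_gap: 0.761
grasp_force: 45.0
```

Emit:
step_arm(
  motion=[
    {"fingers": 1, "linear": [0, 0, 0], "dr": [0, 0, 0]},
    {"fingers": 1, "linear": [0, 0, 0], "dr": [0, 0, 0]},
    {"fingers": 1, "linear": [0, 0, 0], "dr": [0, 0, 0]},
    {"fingers": 1, "linear": [0, 0, 0], "dr": [0, 0, 0]},
    {"fingers": 1, "linear": [0, 0, 0], "dr": [0, 0, 0]},
    {"fingers": 1, "linear": [0, 0, 0], "dr": [0, 0, 0]},
    {"fingers": 1, "linear": [0, 0, 0], "dr": [0, 0, 0]},
    {"fingers": 1, "linear": [0, 0, 0], "dr": [0, 0, 0]},
    {"fingers": 1, "linear": [0, 0, 0], "dr": [0, 0, 0]},
    {"fingers": 1, "linear": [0, 0, 0], "dr": [0, 0, 0]},
  ],
)

```text
time_s: 11.8
tool_pos: [580.4, -7.3, 113.3]
orientation: [-3.142, -0.0, 0.56]
wrist_force: [0.1, 0.1, -0.3]
finger_gap: 0.761
grasp_force: 45.0
```

```bash
python3 - <<'E'
from h import *
s=manip.sense(); print(s["tool_pos"],s["orientation"],s["wrist_force"],s["torque"]); go(579.5,-7.7,112,0.56,s)
f=manip.grab_frame("wrist"); p=s["tool_pos"]
a=rect(f,p[0],p[1],76,40,7); cv2.imwrite("pics/d3.png",a)
E
```

```text
[580.4187524   -7.27187799 113.28295219] [-3.14151500e+00 -6.54865826e-05  5.59746443e-01] [ 0.09814854  0.09485074 -0.32581181] [-0.00836872 -0.01531493 -0.00593421]
lin [-1.  -0.1  1.3] drz -0.0003 q1 -0.13 q6 0.88
```

View pics/d3.png

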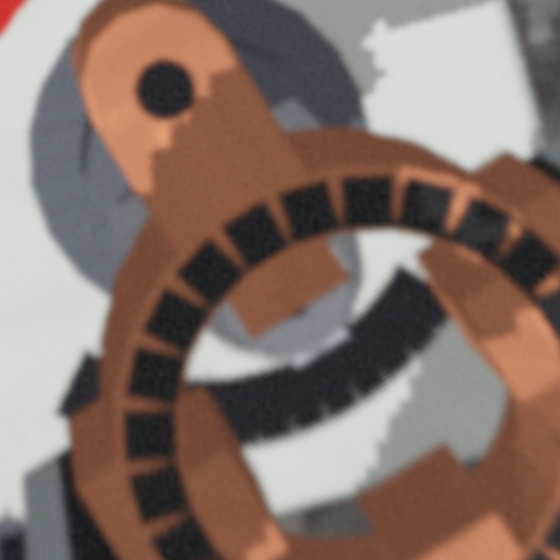

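Emit:
step_arm(
  motion=[
    {"fingers": 1, "linear": [-1, 0, 5], "dr": [0, 0, 0]},
    {"fingers": 1, "linear": [-1, 0, 10], "dr": [0, 0, 0]},
    {"fingers": 1, "linear": [-1, 0, 14], "dr": [0, 0, 0]},
    {"fingers": 1, "linear": [-1, 0, 17], "dr": [0, 0, 0]},
    {"fingers": 1, "linear": [-1, 0, 19], "dr": [0, 0, 0]},
    {"fingers": 1, "linear": [-1, 0, 21], "dr": [0, 0, 0]},
    {"fingers": 1, "linear": [-1, 0, 23], "dr": [0, 0, 0]},
    {"fingers": 1, "linear": [-1, 0, 24], "dr": [0, 0, 0]},
    {"fingers": 1, "linear": [-1, 0, 25], "dr": [0, 0, 0]},
    {"fingers": 1, "linear": [-1, 0, 26], "dr": [0, 0, 0]},
  ],
)

```text
time_s: 12.85
tool_pos: [579.7, -7.8, 87.3]
orientation: [3.141, -0.0, 0.56]
wrist_force: [-0.2, 0.5, -2.0]
finger_gap: 0.763
grasp_force: 45.0
```

Underside at about 69 mm, no contact. Next, down to just above the teeth.

Emit:
step_arm(
  motion=[
    {"fingers": 1, "linear": [0, 0, 1], "dr": [0, 0, 0]},
    {"fingers": 1, "linear": [0, 0, 2], "dr": [0, 0, 0]},
    {"fingers": 1, "linear": [0, 0, 3], "dr": [0, 0, 0]},
    {"fingers": 1, "linear": [0, 0, 4], "dr": [0, 0, 0]},
    {"fingers": 1, "linear": [0, 0, 5], "dr": [0, 0, 0]},
    {"fingers": 1, "linear": [0, 0, 6], "dr": [0, 0, 0]},
    {"fingers": 1, "linear": [0, 0, 7], "dr": [0, 0, 0]},
    {"fingers": 1, "linear": [0, 0, 8], "dr": [0, 0, 0]},
    {"fingers": 1, "linear": [0, 0, 8], "dr": [0, 0, 0]},
    {"fingers": 1, "linear": [0, 0, 8], "dr": [0, 0, 0]},
  ],
)

```text
time_s: 13.85
tool_pos: [579.7, -7.8, 79.2]
orientation: [3.142, -0.0, 0.56]
wrist_force: [0.8, 1.2, -2.3]
finger_gap: 0.763
grasp_force: 45.0
```

Emit:
step_arm(
  motion=[
    {"fingers": 1, "linear": [0, 0, 0.4], "dr": [0, 0, 0]},
    {"fingers": 1, "linear": [0, 0, 0.8], "dr": [0, 0, 0]},
    {"fingers": 1, "linear": [0, 0, 1.2], "dr": [0, 0, 0]},
    {"fingers": 1, "linear": [0, 0, 1.6], "dr": [0, 0, 0]},
    {"fingers": 1, "linear": [0, 0, 2], "dr": [0, 0, 0]},
    {"fingers": 1, "linear": [0, 0, 2.4], "dr": [0, 0, 0]},
    {"fingers": 1, "linear": [0, 0, 2.8], "dr": [0, 0, 0]},
    {"fingers": 1, "linear": [0, 0, 3.2], "dr": [0, 0, 0]},
    {"fingers": 1, "linear": [0, 0, 3.6], "dr": [0, 0, 0]},
    {"fingers": 1, "linear": [0, 0, 4], "dr": [0, 0, 0]},
  ],
)

```text
time_s: 14.85
tool_pos: [579.8, -7.8, 78.1]
orientation: [3.141, -0.001, 0.56]
wrist_force: [-3.3, 1.2, 19.0]
finger_gap: 0.762
grasp_force: 47.2
```

Emit:
step_arm(
  motion=[
    {"fingers": 1, "linear": [0, 0, -2], "dr": [0, 0, 0]},
    {"fingers": 1, "linear": [0, 0, -2], "dr": [0, 0, 0.015]},
    {"fingers": 1, "linear": [0, 0, -2], "dr": [0, 0, 0.03]},
    {"fingers": 1, "linear": [0, 0, -2], "dr": [0, 0, 0.045]},
    {"fingers": 1, "linear": [0, 0, -2], "dr": [0, 0, 0.06]},
    {"fingers": 1, "linear": [0, 0, -2], "dr": [0, 0, 0.075]},
    {"fingers": 1, "linear": [0, 0, -2], "dr": [0, 0, 0.09]},
    {"fingers": 1, "linear": [0, 0, -2], "dr": [0, 0, 0.105]},
    {"fingers": 1, "linear": [0, 0, -2], "dr": [0, 0, 0.12]},
    {"fingers": 1, "linear": [0, 0, -2], "dr": [0, 0, 0.12]},
  ],
)

```text
time_s: 15.85
tool_pos: [580.0, -8.0, 78.2]
orientation: [3.141, -0.001, 0.439]
wrist_force: [-1.1, -0.1, 8.0]
finger_gap: 0.762
grasp_force: 46.0
```

```bash
python3 -c "
from h import *
s=manip.sense(); print(s['tool_pos'],s['orientation'],s['wrist_force'],s['torque'])"
```

```text
[580.01675877  -8.01488151  78.19500907] [ 3.14071211e+00 -8.86590293e-04  4.39210270e-01] [-1.14964109 -0.09144671  7.98861107] [0.071162   0.09575165 0.02419545]
```

Emit:
step_arm(
  motion=[
    {"fingers": 1, "linear": [0, 0, 0], "dr": [0, 0, -0.06]},
    {"fingers": 1, "linear": [0, 0, 0], "dr": [0, 0, -0.12]},
    {"fingers": 1, "linear": [0, 0, 0], "dr": [0, 0, -0.14]},
    {"fingers": 1, "linear": [0, 0, 0], "dr": [0, 0, -0.16]},
    {"fingers": 1, "linear": [0, 0, 0], "dr": [0, 0, -0.18]},
    {"fingers": 1, "linear": [0, 0, 0], "dr": [0, 0, -0.2]},
    {"fingers": 1, "linear": [0, 0, 0], "dr": [0, 0, -0.215]},
    {"fingers": 1, "linear": [0, 0, 0], "dr": [0, 0, -0.23]},
    {"fingers": 1, "linear": [0, 0, 0], "dr": [0, 0, -0.245]},
    {"fingers": 1, "linear": [0, 0, 0], "dr": [0, 0, -0.26]},
  ],
)

```text
time_s: 16.85
tool_pos: [580.6, -8.2, 78.2]
orientation: [3.14, -0.001, 0.7]
wrist_force: [-0.1, 0.2, 6.7]
finger_gap: 0.757
grasp_force: 45.9
```

```bash
python3 -c "
from h import *
s=manip.sense(); print(s['tool_pos'],s['orientation'],s['wrist_force'],s['torque'])"
```

```text
[580.56183422  -8.1860091   78.18183704] [ 3.13963111e+00 -1.37004011e-03  6.99737069e-01] [-0.07412607  0.21995522  6.66793004] [ 0.04737004 -0.04637294 -0.07179176]
```

```bash
python3 - <<'E'
from h import *
s=manip.sense(); f=manip.grab_frame("wrist"); np.save("w5.npy",f,allow_pickle=True); p=s["tool_pos"]
a=rect(f,p[0],p[1],74,34,8.8); b=rect(f,p[0],p[1],76,34,8.8)
cv2.imwrite("pics/e.png",a)
g=cv2.cvtColor(b,cv2.COLOR_BGR2GRAY)
print(a.shape)
E
```

```text
(598, 598, 3)
```

View pics/e.png

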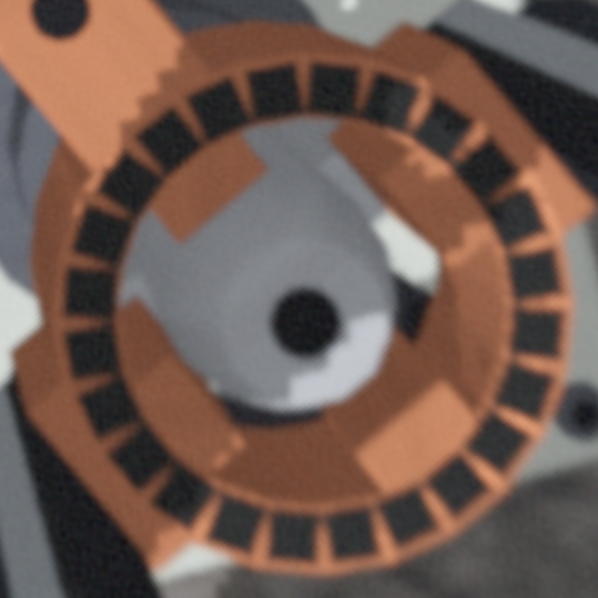

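Emit:
step_arm(
  motion=[
    {"fingers": 1, "linear": [0.5, -0.5, -0.8], "dr": [0, 0, 0]},
    {"fingers": 1, "linear": [1, -1, -0.8], "dr": [0, 0, 0.03]},
    {"fingers": 1, "linear": [1, -1, -0.5], "dr": [0, 0, 0.06]},
    {"fingers": 1, "linear": [1, -1, 0], "dr": [0, 0, 0.08]},
    {"fingers": 1, "linear": [1, -1, 0], "dr": [0, 0, 0.1]},
    {"fingers": 1, "linear": [1, -1, 0], "dr": [0, 0, 0.11]},
    {"fingers": 1, "linear": [1, -1, 0], "dr": [0, 0, 0.12]},
    {"fingers": 1, "linear": [1, -1, 0], "dr": [0, 0, 0.13]},
    {"fingers": 1, "linear": [1, -1, 0], "dr": [0, 0, 0.14]},
    {"fingers": 1, "linear": [1, -1, 0], "dr": [0, 0, 0.14]},
  ],
)

```text
time_s: 17.9
tool_pos: [580.1, -6.6, 78.2]
orientation: [3.141, -0.001, 0.559]
wrist_force: [0.1, -0.8, 7.9]
finger_gap: 0.758
grasp_force: 46.1
```

```bash
python3 -c "
from h import *
s=manip.sense(); print(s['tool_pos'],s['orientation'],s['wrist_force'],s['torque'])"
```

```text
[580.12743956  -6.57335886  78.19387679] [ 3.14054500e+00 -7.83629804e-04  5.59361845e-01] [ 0.0774037  -0.80703064  7.89560699] [-0.05231011  0.05376782  0.01479008]
```

Emit:
step_arm(
  motion=[
    {"fingers": 1, "linear": [0.4, 0.4, 0], "dr": [0, 0, 0.01]},
    {"fingers": 1, "linear": [0.4, 0.4, 0], "dr": [0, 0, 0.02]},
    {"fingers": 1, "linear": [0.4, 0.4, 0], "dr": [0, 0, 0.03]},
    {"fingers": 1, "linear": [0.4, 0.4, 0], "dr": [0, 0, 0.04]},
    {"fingers": 1, "linear": [0.4, 0.4, 0], "dr": [0, 0, 0.05]},
    {"fingers": 1, "linear": [0.4, 0.4, 0], "dr": [0, 0, 0.06]},
    {"fingers": 1, "linear": [0.4, 0.4, 0], "dr": [0, 0, 0.07]},
    {"fingers": 1, "linear": [0.4, 0.4, 0], "dr": [0, 0, 0.08]},
    {"fingers": 1, "linear": [0.4, 0.4, 0], "dr": [0, 0, 0.09]},
    {"fingers": 1, "linear": [0.4, 0.4, 0], "dr": [0, 0, 0.1]},
  ],
)

```text
time_s: 18.9
tool_pos: [580.2, -6.7, 78.2]
orientation: [3.141, -0.0, 0.459]
wrist_force: [-1.5, -1.0, 8.6]
finger_gap: 0.764
grasp_force: 46.2
```

```bash
python3 - <<'E'
from h import *
s=manip.sense(); print(s['tool_pos'],s['orientation'],s['wrist_force'],s['torque'])
f=manip.grab_frame("wrist"); np.save("w6.npy",f,allow_pickle=True); p=s["tool_pos"]
from scipy.optimize import least_squares
for n in("w5","w6"):
    f=np.load(n+".npy",allow_pickle=True).item()
    pp=np.array([580.56,-8.19]) if n=="w5" else p[:2]
    a=rect(f,pp[0],pp[1],74,34,8.8); g=cv2.cvtColor(a,cv2.COLOR_BGR2GRAY)
    N,L,S,C=cv2.connectedComponentsWithStats((g<48).astype(np.uint8))
    d=np.array([C[i] for i in range(1,N) if 700<S[i,4]<3500])
    r=np.hypot(*(d-300).T); ring=d[(r>170)&(r<270)]; hole=d[r<60]
    c=least_squares(lambda q:np.hypot(ring[:,0]-q[0],ring[:,1]-q[1])-q[2],[305,305,220],loss="soft_l1").x
    print(n,len(ring),"ring c",c.round(1),"hole",hole)
E
```

```text
[580.23565068  -6.67101395  78.1972968 ] [ 3.14105794e+00 -1.02970242e-04  4.59243652e-01] [-1.45521158 -1.0172912   8.58840409] [-0.05903741  0.15259047  0.0982583 ]
w5 10 ring c [311.5 311.2 221.7] hole [[305.26491228 322.32035088]]
w6 8 ring c [309.1 313.8 222. ] hole [[316.36418166 320.42159383]]
```

```bash
python3 - <<'E'
from h import *
o=[]
for n,y in(("w5",.70),("w6",.46)):
    f=np.load(n+".npy",allow_pickle=True).item()
    a=rect(f,579.,-8.05,60,25,8)
    a=cv2.convertScaleAbs(a,alpha=1.3,beta=10)
    for t in (y,): 
        for k in range(4):
            q=t+k*np.pi/2; u=np.array([np.cos(q),np.sin(q)]); v=np.array([-u[1],u[0]])
            px=lambda w:(int(200-8*w[1]),int(200-8*w[0]))
            cv2.polylines(a,[np.array([px(14*u-5*v),px(20*u-5*v),px(20*u+5*v),px(14*u+5*v)])],False,(0,0,255),1)
    o.append(a)
cv2.imwrite("pics/g.png",np.hstack(o))
E
```

```text
(no output)
```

View pics/g.png

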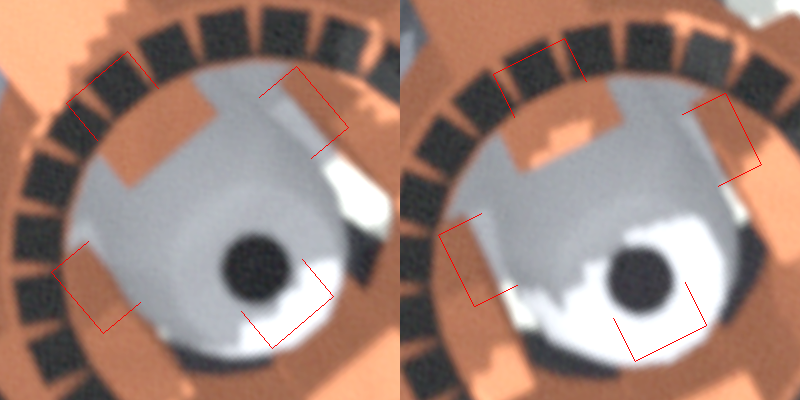

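Emit:
step_arm(
  motion=[
    {"fingers": 1, "linear": [0.3, 0.4, -1.8], "dr": [0, 0, 0]},
    {"fingers": 1, "linear": [0.3, 0.4, -1.1], "dr": [0, 0, 0]},
    {"fingers": 1, "linear": [0.3, 0.35, -1.1], "dr": [0, 0, -0.02]},
    {"fingers": 1, "linear": [0.3, 0.3, -1.1], "dr": [0, 0, -0.04]},
    {"fingers": 1, "linear": [0.3, 0.25, -1.1], "dr": [0, 0, -0.06]},
    {"fingers": 1, "linear": [0.3, 0.2, -1.1], "dr": [0, 0, -0.08]},
    {"fingers": 1, "linear": [0.3, 0.2, -1.1], "dr": [0, 0, -0.1]},
    {"fingers": 1, "linear": [0.3, 0.15, -1.1], "dr": [0, 0, -0.12]},
    {"fingers": 1, "linear": [0.3, 0.1, -1.1], "dr": [0, 0, -0.14]},
    {"fingers": 1, "linear": [0.3, 0.1, -1.1], "dr": [0, 0, -0.16]},
  ],
)

```text
time_s: 19.95
tool_pos: [580.6, -6.4, 78.3]
orientation: [-3.141, -0.0, 0.621]
wrist_force: [-0.4, -0.8, 1.8]
finger_gap: 0.757
grasp_force: 45.3
```

```bash
python3 - <<'E'
from h import *
s=manip.sense(); print(s['tool_pos'],s['orientation'],s['wrist_force'],s['torque'])
E
```

```text
[580.56930965  -6.3745114   78.25295758] [-3.14139413e+00 -9.35704289e-05  6.21486535e-01] [-0.3578493  -0.78234563  1.82913286] [-0.17261806  0.00503704 -0.04214633]
```

Emit:
step_arm(
  motion=[
    {"fingers": 1, "linear": [-0.2, 0.3, -1], "dr": [0, 0, 0.1]},
    {"fingers": 1, "linear": [-0.2, 0.5, -1], "dr": [0, 0, 0.15]},
    {"fingers": 1, "linear": [-0.2, 0.5, 0], "dr": [0, 0, 0.18]},
    {"fingers": 1, "linear": [-0.2, 0.55, 0], "dr": [0, 0, 0.2]},
    {"fingers": 1, "linear": [-0.2, 0.6, 0], "dr": [0, 0, 0.22]},
    {"fingers": 1, "linear": [-0.2, 0.7, 0], "dr": [0, 0, 0.24]},
    {"fingers": 1, "linear": [-0.2, 0.75, 0], "dr": [0, 0, 0.26]},
    {"fingers": 1, "linear": [-0.2, 0.8, 0], "dr": [0, 0, 0.28]},
    {"fingers": 1, "linear": [-0.2, 0.85, 0], "dr": [0, 0, 0.3]},
    {"fingers": 1, "linear": [-0.2, 0.9, 0], "dr": [0, 0, 0.32]},
  ],
)

```text
time_s: 20.95
tool_pos: [580.8, -7.3, 78.3]
orientation: [-3.141, 0.0, 0.298]
wrist_force: [1.4, -1.2, -1.0]
finger_gap: 0.76
grasp_force: 45.1
```

```bash
python3 - <<'E'
from h import *
s=manip.sense(); print(s['tool_pos'],s['orientation'],s['wrist_force'],s['torque'])
E
```

```text
[580.83577221  -7.32833551  78.27580329] [-3.14146039e+00  1.81706424e-04  2.98191861e-01] [ 1.35282572 -1.17833779 -0.99344953] [ 0.02472523 -0.01128952  0.02550099]
```

Emit:
step_arm(
  motion=[
    {"fingers": 1, "linear": [0, 0, 0.3], "dr": [0, 0, 0]},
    {"fingers": 1, "linear": [0, 0, 0.6], "dr": [0, 0, 0]},
    {"fingers": 1, "linear": [0, 0, 0.8], "dr": [0, 0, 0]},
    {"fingers": 1, "linear": [0, 0, 1], "dr": [0, 0, 0]},
    {"fingers": 1, "linear": [0, 0, 1], "dr": [0, 0, 0]},
    {"fingers": 1, "linear": [0, 0, 1], "dr": [0, 0, 0]},
    {"fingers": 1, "linear": [0, 0, 1], "dr": [0, 0, 0]},
    {"fingers": 1, "linear": [0, 0, 1], "dr": [0, 0, 0]},
    {"fingers": 1, "linear": [0, 0, 1], "dr": [0, 0, 0]},
    {"fingers": 1, "linear": [0, 0, 1], "dr": [0, 0, 0]},
  ],
)

```text
time_s: 21.95
tool_pos: [580.9, -7.3, 78.2]
orientation: [3.141, -0.0, 0.3]
wrist_force: [-1.8, 0.2, 5.8]
finger_gap: 0.761
grasp_force: 45.9
```

```bash
python3 - <<'E'
from h import *
s=manip.sense(); print(s['tool_pos'],s['orientation'],s['wrist_force'],s['torque'])
f=manip.grab_frame("wrist"); np.save("w7.npy",f,allow_pickle=True); p=s["tool_pos"]
E
```

```text
[580.86037348  -7.34726779  78.1977905 ] [ 3.14144185e+00 -3.01968844e-04  2.99806628e-01] [-1.84371291  0.19544394  5.76600773] [ 0.04693349  0.29519647 -0.07693855]
```

Emit:
step_arm(
  motion=[
    {"fingers": 1, "linear": [0, 0, -0.5], "dr": [0, 0, -0.02]},
    {"fingers": 1, "linear": [0, -0.1, -0.5], "dr": [0, 0, -0.04]},
    {"fingers": 1, "linear": [0, -0.1, -0.5], "dr": [0, 0, -0.06]},
    {"fingers": 1, "linear": [0, -0.15, -0.5], "dr": [0, 0, -0.08]},
    {"fingers": 1, "linear": [0, -0.2, -0.5], "dr": [0, 0, -0.1]},
    {"fingers": 1, "linear": [0, -0.25, -0.5], "dr": [0, 0, -0.12]},
    {"fingers": 1, "linear": [0, -0.3, -0.5], "dr": [0, 0, -0.14]},
    {"fingers": 1, "linear": [0, -0.3, -0.5], "dr": [0, 0, -0.16]},
    {"fingers": 1, "linear": [0, -0.35, -0.5], "dr": [0, 0, -0.18]},
    {"fingers": 1, "linear": [0, -0.4, -0.5], "dr": [0, 0, -0.2]},
  ],
)

```text
time_s: 23.0
tool_pos: [581.4, -7.0, 78.2]
orientation: [3.141, -0.001, 0.501]
wrist_force: [0.3, -0.1, 5.0]
finger_gap: 0.755
grasp_force: 45.8
```

```bash
python3 - <<'E'
from h import *
s=manip.sense(); print(s['tool_pos'],s['orientation'],s['wrist_force'],s['torque'])
E
```

```text
[581.39605987  -6.95369848  78.22904582] [ 3.14092214e+00 -1.23017481e-03  5.01370863e-01] [ 0.26342288 -0.05774905  5.01436769] [ 0.00362429 -0.00902976 -0.06727764]
```

Emit:
step_arm(
  motion=[
    {"fingers": 1, "linear": [0, 0, -10], "dr": [0, 0, 0]},
    {"fingers": 1, "linear": [0, 0, -25], "dr": [0, 0, 0]},
    {"fingers": 1, "linear": [-10, 0, -40], "dr": [0, 0, 0]},
    {"fingers": 1, "linear": [-40, 0, -50], "dr": [0, 0, 0]},
    {"fingers": 1, "linear": [-70, 0, -50], "dr": [0, 0, 0]},
    {"fingers": 1, "linear": [-85, 0, -50], "dr": [0, 0, 0]},
    {"fingers": 1, "linear": [-85, 0, -50], "dr": [0, 0, 0]},
    {"fingers": 1, "linear": [-85, 0, -50], "dr": [0, 0, 0]},
    {"fingers": 1, "linear": [-85, 0, -50], "dr": [0, 0, 0]},
    {"fingers": 1, "linear": [-85, 0, -50], "dr": [0, 0, 0]},
  ],
)

```text
time_s: 24.0
tool_pos: [507.2, -47.4, 127.8]
orientation: [3.142, -0.001, 0.5]
wrist_force: [0.2, 0.6, -1.5]
finger_gap: 0.759
grasp_force: 45.0
```

```bash
python3 - <<'E'
from h import *
s=manip.sense(); print(s['tool_pos'],s['orientation'])
f=manip.grab_frame("wrist"); np.save("w8.npy",f,allow_pickle=True); print(ray([0,0],f)[0])
print([(np.round(d["point"]),round(d["conf"],2),onz(d["point"],f,Z[t])[:2].round(1)) for t in("spline_top","hub_top","hub_collar") for d in manip.mark_of(t,f)[:1]])
c=np.array([578.9,-8.1])
# polar sampling at z=60: brightness r 15..19.5 vs angle
def tooth(f,c,z=60):
    th=np.linspace(0,2*np.pi,720,endpoint=False); r=np.linspace(15.5,19,8)
    T,Rr=np.meshgrid(th,r); P=np.stack([c[0]+Rr*np.cos(T),c[1]+Rr*np.sin(T),np.full_like(T,z)],-1)
    p=proj(P,f).astype(np.float32).reshape(8,720,2)
    g=cv2.cvtColor(f["pixels"],cv2.COLOR_BGR2GRAY)
    return th,cv2.remap(g,p[...,0],p[...,1],cv2.INTER_LINEAR).astype(float).mean(0)
for n in("w1","w2","w8"):
    f=np.load(n+".npy",allow_pickle=True).item(); th,v=tooth(f,c)
    print(n); print(np.round(v.reshape(72,10).mean(1)).astype(int).reshape(4,18))
E
```

```text
[507.16804343 -47.36293168 127.75949748] [ 3.14153852e+00 -5.55311848e-04  5.00401753e-01]
[580.76900572  -7.47629783 247.96627431]
[(array([282.,  94.]), 0.74, array([578.3,  -8.7])), (array([284.,  94.]), 0.96, array([579.1,  -9.5]))]
w1
[[124 115 115 154 182 184 183 188 192 188 171 158 155 151 145 135 120 110]
 [110 112 129 172 194 196 194 194 194 182 157 166 178 177 175 171 167 164]
 [166 170 182 194 195 194 193 193 188 146  89  71  70  70  71  71  72  74]
 [ 79  91 116 143 144 133 128 129 131 137 143 146 146 145 144 139 133 128]]
w2
[[109 114 123 160 184 189 191 191 195 183 145 133 128 121 114 113 116 116]
 [115 117 137 177 194 194 192 192 191 170 129 116 120 128 140 149 161 175]
 [188 197 197 190 186 184 181 180 179 178 184 181 174 162 146 132 124 114]
 [108 108 114 136 145 137 130 130 131 128 116 113 114 114 113 106  99 103]]
w8
[[ 71 102 153 179 185 189 193 192 149 108 106 108 109 108 107 107 108 106]
 [108 147 190 193 192 190 191 189 143 108 108 108 108 107 107 108 108 107]
 [112 157 190 192 190 189 190 181 129  98  99  97  97  92  88  82  76  70]
 [ 71 117 156 151 142 133 131 127  92  70  69  69  69  69  69  69  69  69]]
```

```bash
cat >> h.py <<'E'
def ringc(f,p,z,s,k=8.8):
    from scipy.optimize import least_squares
    a=rect(f,p[0],p[1],z,34,k); g=cv2.cvtColor(a,cv2.COLOR_BGR2GRAY); h=a.shape[0]/2
    N,L,S,C=cv2.connectedComponentsWithStats((g<48).astype(np.uint8))
    d=np.array([C[i] for i in range(1,N) if 700<S[i,4]<3500]); r=np.hypot(*(d-h).T); ring=d[(r>170)&(r<270)]
    c=least_squares(lambda q:np.hypot(ring[:,0]-q[0],ring[:,1]-q[1])-q[2],[h,h,220],loss="soft_l1").x
    w=np.array([(h-c[1])/k,(h-c[0])/k,0]); return len(ring),c[2]/k,(Rpose(s).T@w)[:2]
E
python3 - <<'E'
from h import *
s=manip.sense(); f=np.load("w8.npy",allow_pickle=True).item(); p=s["tool_pos"]
print(ringc(f,p,p[2]-4,s)); print(ringc(f,p,p[2]-3,s))
go(580.6,-6.9,82,0.435,s)
E
```

```text
(19, np.float64(25.358005062329035), array([-1.5306649 ,  0.66651892]))
(19, np.float64(25.154522442945296), array([-0.84059277,  0.66637738]))
lin [84.4  0.  45.6] drz 0.0653 q1 -0.23 q6 0.84
```

Emit:
step_arm(
  motion=[
    {"fingers": 1, "linear": [25, 0, 0], "dr": [0, 0, 0.065]},
    {"fingers": 1, "linear": [55, 0, 0], "dr": [0, 0, 0.065]},
    {"fingers": 1, "linear": [75, -0.7, 5], "dr": [0, 0, 0.065]},
    {"fingers": 1, "linear": [83.4, -0.7, 15], "dr": [0, 0, 0.065]},
    {"fingers": 1, "linear": [83.4, -0.7, 25], "dr": [0, 0, 0.065]},
    {"fingers": 1, "linear": [83.4, -0.7, 32], "dr": [0, 0, 0.065]},
    {"fingers": 1, "linear": [83.4, -0.7, 37], "dr": [0, 0, 0.065]},
    {"fingers": 1, "linear": [83.4, -0.7, 41], "dr": [0, 0, 0.065]},
    {"fingers": 1, "linear": [83.4, -0.7, 44], "dr": [0, 0, 0.065]},
    {"fingers": 1, "linear": [83.4, -0.7, 45.5], "dr": [0, 0, 0.065]},
  ],
)

```text
time_s: 25.2
tool_pos: [579.4, -7.3, 82.6]
orientation: [3.141, -0.001, 0.434]
wrist_force: [1.3, -0.1, -0.0]
finger_gap: 0.761
grasp_force: 45.1
```

```bash
python3 - <<'E'
from h import *
s=manip.sense(); print(s['tool_pos'],s['orientation'],s['wrist_force'])
f=manip.grab_frame("wrist"); p=s["tool_pos"]; R=Rpose(s)
n,r,o=ringc(f,p,p[2]-4,s); print(n,r,o)
a=rect(f,p[0],p[1],76,34,8.8); g=cv2.cvtColor(a,cv2.COLOR_BGR2GRAY)
N,L,S,C=cv2.connectedComponentsWithStats((g<60).astype(np.uint8))
for i in range(1,N):
    if np.hypot(*(C[i]-299))<80 and S[i,4]>700:
        w=np.array([(299-C[i][1])/8.8,(299-C[i][0])/8.8,0]); print("hole",S[i,4],(p+w)[:2],(R.T@w)[:2], "need tool shift",(R.T@w)[:2]-o)
E
```

```text
[579.37926262  -7.31459186  82.58176519] [ 3.14109794e+00 -1.14209480e-03  4.34339923e-01] [ 1.29502634 -0.06867567 -0.02812771]
10 25.278930399440068 [-1.91060339  0.38369793]
hole 2446 [578.98390471  -8.05750236] [-0.67127314  0.50755886] need tool shift [1.23933025 0.12386093]
```

Emit:
step_arm(
  motion=[
    {"fingers": 1, "linear": [0, 0, 0.5], "dr": [0, 0, 0]},
    {"fingers": 1, "linear": [0, 0, 1], "dr": [0, 0, 0]},
    {"fingers": 1, "linear": [0, 0, 1.5], "dr": [0, 0, 0]},
    {"fingers": 1, "linear": [0, 0, 2], "dr": [0, 0, 0]},
    {"fingers": 1, "linear": [0, 0, 2.5], "dr": [0, 0, 0]},
    {"fingers": 1, "linear": [0, 0, 3], "dr": [0, 0, 0]},
    {"fingers": 1, "linear": [0, 0, 3.5], "dr": [0, 0, 0]},
    {"fingers": 1, "linear": [0, 0, 4], "dr": [0, 0, 0]},
    {"fingers": 1, "linear": [0, 0, 4.5], "dr": [0, 0, 0]},
    {"fingers": 1, "linear": [0, 0, 5], "dr": [0, 0, 0]},
  ],
)

```text
time_s: 26.25
tool_pos: [579.3, -7.1, 78.2]
orientation: [3.141, -0.001, 0.435]
wrist_force: [-0.3, 1.7, 7.4]
finger_gap: 0.759
grasp_force: 46.1
```

```bash
cat > chk.py <<'E'
from h import *
s=manip.sense(); print(s['tool_pos'],s['orientation'],s['wrist_force'],s['torque'])
f=manip.grab_frame("wrist"); p=s["tool_pos"]; R=Rpose(s)
n,r,o=ringc(f,p,p[2]-4,s); print(n,r,o)
a=rect(f,p[0],p[1],76,34,8.8); g=cv2.cvtColor(a,cv2.COLOR_BGR2GRAY)
N,L,S,C=cv2.connectedComponentsWithStats((g<60).astype(np.uint8))
for i in range(1,N):
    if np.hypot(*(C[i]-299))<80 and S[i,4]>700:
        w=np.array([(299-C[i][1])/8.8,(299-C[i][0])/8.8,0]); print("hole",S[i,4],(p+w)[:2],(R.T@w)[:2], "need tool shift",(R.T@w)[:2]-o)
E
python3 chk.py
```

```text
[579.32027086  -7.05576722  78.1914713 ] [ 3.14129879e+00 -7.29532458e-04  4.34841834e-01] [-0.2763492   1.73379209  7.36894259] [ 0.22963913 -0.02163055 -0.03338196]
8 25.279126101351412 [-1.96045235  0.36887606]
hole 2569 [579.04761436  -8.04018812] [-0.661986    0.77794635] need tool shift [1.29846635 0.40907029]
```

Emit:
step_arm(
  motion=[
    {"fingers": 1, "linear": [0.5, 0.1, -1], "dr": [0, 0, 0]},
    {"fingers": 1, "linear": [1.1, 0.3, -1], "dr": [0, 0, 0]},
    {"fingers": 1, "linear": [1.1, 0.3, -1], "dr": [0, 0, 0]},
    {"fingers": 1, "linear": [1.1, 0.3, -1], "dr": [0, 0, 0]},
    {"fingers": 1, "linear": [1.1, 0.3, -0.8], "dr": [0, 0, 0]},
    {"fingers": 1, "linear": [1.1, 0.3, -0.6], "dr": [0, 0, 0]},
    {"fingers": 1, "linear": [1.1, 0.3, -0.4], "dr": [0, 0, 0]},
    {"fingers": 1, "linear": [1.1, 0.3, -0.2], "dr": [0, 0, 0]},
    {"fingers": 1, "linear": [1.1, 0.3, -0.2], "dr": [0, 0, 0]},
    {"fingers": 1, "linear": [1.1, 0.3, -0.2], "dr": [0, 0, 0]},
  ],
)

```text
time_s: 27.3
tool_pos: [579.5, -7.0, 78.2]
orientation: [-3.141, 0.001, 0.435]
wrist_force: [-3.2, -0.3, 7.5]
finger_gap: 0.761
grasp_force: 46.0
```

```bash
python3 chk.py
```

```text
[579.47324488  -6.97242168  78.2033748 ] [-3.14125095e+00  1.12277088e-03  4.34984042e-01] [-3.20691715 -0.34359111  7.5209013 ] [-0.04238439  0.48350888 -0.0281746 ]
9 25.308677979307515 [-2.03064293  0.3340557 ]
hole 2537 [579.0220588   -8.01817185] [-0.84984451  0.75823884] need tool shift [1.18079843 0.42418314]
```

Emit:
step_arm(
  motion=[
    {"fingers": 1, "linear": [0, 0, -2], "dr": [0, 0, 0]},
    {"fingers": 1, "linear": [0, 0, -2.5], "dr": [0, 0, 0]},
    {"fingers": 1, "linear": [0, 0, -2.5], "dr": [0, 0, 0]},
    {"fingers": 1, "linear": [0, 0, -2.5], "dr": [0, 0, 0]},
    {"fingers": 1, "linear": [0, 0, -2.5], "dr": [0, 0, 0]},
    {"fingers": 1, "linear": [0, 0, -2.5], "dr": [0, 0, 0]},
    {"fingers": 1, "linear": [0, 0, -2.5], "dr": [0, 0, 0]},
    {"fingers": 1, "linear": [0, 0, -2.5], "dr": [0, 0, 0]},
    {"fingers": 1, "linear": [0, 0, -2.5], "dr": [0, 0, 0]},
    {"fingers": 1, "linear": [0, 0, -2.5], "dr": [0, 0, 0]},
  ],
)

```text
time_s: 28.35
tool_pos: [580.2, -6.9, 80.1]
orientation: [-3.142, -0.0, 0.435]
wrist_force: [0.1, -0.1, -1.4]
finger_gap: 0.761
grasp_force: 45.0
```

```bash
python3 chk.py
```

```text
[580.19610062  -6.86489271  80.12578825] [-3.14155711e+00 -1.20222197e-04  4.34827785e-01] [ 0.05609775 -0.13814277 -1.38184939] [-0.03947726 -0.02450234  0.03545893]
10 25.331315398935946 [-1.96495003  0.44074395]
hole 2491 [578.98661009  -8.07000384] [-1.60459662  0.58346363] need tool shift [0.36035341 0.14271968]
```

Emit:
step_arm(
  motion=[
    {"fingers": 1, "linear": [0.2, 0.1, 0.5], "dr": [0, 0, 0]},
    {"fingers": 1, "linear": [0.2, 0.1, 1], "dr": [0, 0, 0]},
    {"fingers": 1, "linear": [0.2, 0.1, 1.3], "dr": [0, 0, 0]},
    {"fingers": 1, "linear": [0.2, 0.1, 1.6], "dr": [0, 0, 0]},
    {"fingers": 1, "linear": [0.2, 0.1, 1.9], "dr": [0, 0, 0]},
    {"fingers": 1, "linear": [0.2, 0.1, 2.1], "dr": [0, 0, 0]},
    {"fingers": 1, "linear": [0.2, 0.1, 2.3], "dr": [0, 0, 0]},
    {"fingers": 1, "linear": [0.2, 0.1, 2.5], "dr": [0, 0, 0]},
    {"fingers": 1, "linear": [0.2, 0.1, 2.7], "dr": [0, 0, 0]},
    {"fingers": 1, "linear": [0.2, 0.1, 2.8], "dr": [0, 0, 0]},
  ],
)

```text
time_s: 29.4
tool_pos: [580.4, -6.9, 78.2]
orientation: [3.141, -0.0, 0.435]
wrist_force: [-1.7, 0.4, 6.8]
finger_gap: 0.758
grasp_force: 46.0
```

```bash
python3 chk.py
```

```text
[580.42534892  -6.89540813  78.19247194] [ 3.14135366e+00 -4.31067915e-04  4.34884780e-01] [-1.71244382  0.35004557  6.83203441] [0.02785143 0.39664225 0.05152577]
9 25.44813141769079 [-2.13720173  0.39531892]
hole 2513 [578.98067938  -8.05334142] [-1.79804163  0.44150359] need tool shift [0.3391601  0.04618468]
```

```bash
python3 - <<'E'
from h import *
from scipy.optimize import least_squares
def dots(f,p,z,k=8.8,thr=48):
    a=rect(f,p[0],p[1],z,45,k); g=cv2.GaussianBlur(cv2.cvtColor(a,cv2.COLOR_BGR2GRAY),(0,0),3); h=a.shape[0]/2
    bw=cv2.adaptiveThreshold(g,255,cv2.ADAPTIVE_THRESH_MEAN_C,cv2.THRESH_BINARY_INV,71,12)
    N,L,S,C=cv2.connectedComponentsWithStats(bw)
    d=np.array([C[i] for i in range(1,N) if 500<S[i,4]<3500 and max(S[i,2],S[i,3])<75])
    return d,h,k
for n,p,z in(("w3",(456.7,231.0),14),("w4",(454.97,231.7),147.93-4),("w8",(507.17,-47.36),127.76-4)):
    f=np.load(n+".npy",allow_pickle=True).item()
    for e in(0,):
        d,h,k=dots(f,p,z+e); r=np.hypot(*(d-h).T)/k; d=d[(r>21)&(r<29)]
        # RANSAC-ish soft fit
        q=least_squares(lambda q:np.hypot(d[:,0]-q[0],d[:,1]-q[1])-q[2],[h,h,222],loss="cauchy",f_scale=3)
        res=np.abs(q.fun); print(n,len(d),"R",q.x[2]/k,"centre world",p[0]+(h-q.x[1])/k,p[1]+(h-q.x[0])/k,np.median(np.abs(np.hypot(d[:,0]-q.x[0],d[:,1]-q.x[1])-q.x[2])))
    # tab hole: darkest blob near 45 along tab
    print(ray([0,0],f)[0].round(1))
E
```

```text
w3 18 R 25.460815497991018 centre world 456.3352703200594 230.24510336658005 0.4553917739733606
[452.4 312.9 300.5]
w4 19 R 25.516410444296206 centre world 454.4825694427779 229.85769344368092 0.39890658446253724
[441.3 314.7 268. ]
w8 18 R 25.558756459370688 centre world 505.4900113870663 -48.78829140670743 0.3964924890140509
[580.8  -7.5 248. ]
```

Emit:
step_arm(
  motion=[
    {"fingers": 1, "linear": [0, 0, -2.5], "dr": [0, 0, 0]},
    {"fingers": 1, "linear": [0, 0.1, -3.5], "dr": [0, 0, 0.05]},
    {"fingers": 1, "linear": [-0.1, 0.3, -3.5], "dr": [0, 0, 0.18]},
    {"fingers": 1, "linear": [-0.2, 0.5, -3.5], "dr": [0, 0, 0.31]},
    {"fingers": 1, "linear": [-0.2, 0.7, -3.5], "dr": [0, 0, 0.44]},
    {"fingers": 1, "linear": [-0.3, 0.9, -3.5], "dr": [0, 0, 0.57]},
    {"fingers": 1, "linear": [-0.4, 1.1, -3.5], "dr": [0, 0, 0.7]},
    {"fingers": 1, "linear": [-0.4, 1.2, -3.5], "dr": [0, 0, 0.785]},
    {"fingers": 1, "linear": [-0.4, 1.2, -3.5], "dr": [0, 0, 0.785]},
    {"fingers": 1, "linear": [-0.4, 1.2, -3.5], "dr": [0, 0, 0.785]},
  ],
)

```text
time_s: 30.45
tool_pos: [580.5, -8.2, 80.5]
orientation: [-3.142, 0.0, -0.348]
wrist_force: [1.1, 0.4, -2.0]
finger_gap: 0.756
grasp_force: 45.0
```

```bash
python3 chk.py
```

```text
[580.53344752  -8.15564914  80.49448925] [-3.14155978e+00  2.39797520e-04 -3.48394346e-01] [ 1.05651762  0.40013157 -1.99809925] [-0.00903151 -0.00952015 -0.00816746]Traceback (most recent call last):
  File "chk.py", line 4, in <module>
    n,r,o=ringc(f,p,p[2]-4,s); print(n,r,o)
          ~~~~~^^^^^^^^^^^^^^
  File "h.py", line 41, in ringc
    d=np.array([C[i] for i in range(1,N) if 700<S[i,4]<3500]); r=np.hypot(*(d-h).T); ring=d[(r>170)&(r<270)]
                                                                 ~~~~~~~~^^^^^^^^^^
TypeError: hypot() takes from 2 to 3 positional arguments but 0 were given
```

Position matches the target, so I lower gently to 4 mm below the tooth-top contact.

Emit:
step_arm(
  motion=[
    {"fingers": 1, "linear": [0, 0, 0.7], "dr": [0, 0, 0]},
    {"fingers": 1, "linear": [0, 0, 1.4], "dr": [0, 0, 0]},
    {"fingers": 1, "linear": [0, 0, 1.9], "dr": [0, 0, 0]},
    {"fingers": 1, "linear": [0, 0, 2.3], "dr": [0, 0, 0]},
    {"fingers": 1, "linear": [0, 0, 2.6], "dr": [0, 0, 0]},
    {"fingers": 1, "linear": [0, 0, 2.9], "dr": [0, 0, 0]},
    {"fingers": 1, "linear": [0, 0, 3.2], "dr": [0, 0, 0]},
    {"fingers": 1, "linear": [0, 0, 3.5], "dr": [0, 0, 0]},
    {"fingers": 1, "linear": [0, 0, 3.5], "dr": [0, 0, 0]},
    {"fingers": 1, "linear": [0, 0, 3.5], "dr": [0, 0, 0]},
  ],
)

```text
time_s: 31.5
tool_pos: [580.6, -8.2, 77.3]
orientation: [-3.141, -0.0, -0.35]
wrist_force: [0.5, -0.2, -1.1]
finger_gap: 0.762
grasp_force: 45.0
```

Meshed: it is below the tooth tops with no force. Continuing down.

Emit:
step_arm(
  motion=[
    {"fingers": 1, "linear": [0, 0, 1], "dr": [0, 0, 0]},
    {"fingers": 1, "linear": [0, 0, 2], "dr": [0, 0, 0]},
    {"fingers": 1, "linear": [0, 0, 3], "dr": [0, 0, 0]},
    {"fingers": 1, "linear": [0, 0, 4], "dr": [0, 0, 0]},
    {"fingers": 1, "linear": [0, 0, 5], "dr": [0, 0, 0]},
    {"fingers": 1, "linear": [0, 0, 6], "dr": [0, 0, 0]},
    {"fingers": 1, "linear": [0, 0, 7], "dr": [0, 0, 0]},
    {"fingers": 1, "linear": [0, 0, 8], "dr": [0, 0, 0]},
    {"fingers": 1, "linear": [0, 0, 9], "dr": [0, 0, 0]},
    {"fingers": 1, "linear": [0, 0, 10], "dr": [0, 0, 0]},
  ],
)

```text
time_s: 32.5
tool_pos: [580.6, -8.1, 67.2]
orientation: [-3.141, -0.0, -0.35]
wrist_force: [0.0, 0.6, -0.6]
finger_gap: 0.757
grasp_force: 45.0
```

Emit:
step_arm(
  motion=[
    {"fingers": 1, "linear": [0, 0, 1.5], "dr": [0, 0, -0.03]},
    {"fingers": 1, "linear": [0, -0.1, 3], "dr": [0, 0, -0.07]},
    {"fingers": 1, "linear": [0, -0.1, 4.5], "dr": [0, 0, -0.11]},
    {"fingers": 1, "linear": [-0.1, -0.2, 6], "dr": [0, 0, -0.15]},
    {"fingers": 1, "linear": [-0.1, -0.3, 7.5], "dr": [0, 0, -0.19]},
    {"fingers": 1, "linear": [-0.1, -0.3, 9], "dr": [0, 0, -0.23]},
    {"fingers": 1, "linear": [-0.1, -0.4, 10.5], "dr": [0, 0, -0.27]},
    {"fingers": 1, "linear": [-0.1, -0.4, 12], "dr": [0, 0, -0.31]},
    {"fingers": 1, "linear": [-0.1, -0.4, 13.5], "dr": [0, 0, -0.35]},
    {"fingers": 1, "linear": [-0.1, -0.4, 15], "dr": [0, 0, -0.35]},
  ],
)

```text
time_s: 33.5
tool_pos: [581.0, -7.5, 52.6]
orientation: [-3.141, -0.001, -0.001]
wrist_force: [-0.3, 1.0, 0.1]
finger_gap: 0.759
grasp_force: 45.2
```

Emit:
step_arm(
  motion=[
    {"fingers": 1, "linear": [0, 0, 0.8], "dr": [0, 0, 0.02]},
    {"fingers": 1, "linear": [0, 0, 1.6], "dr": [0, 0, 0.04]},
    {"fingers": 1, "linear": [0, 0, 2.4], "dr": [0, 0, 0.06]},
    {"fingers": 1, "linear": [0, 0, 3], "dr": [0, 0, 0.06]},
    {"fingers": 1, "linear": [0, 0, 3.5], "dr": [0, 0, 0.06]},
    {"fingers": 1, "linear": [0, 0, 4], "dr": [0, 0, 0.06]},
    {"fingers": 1, "linear": [0, 0, 4.4], "dr": [0, 0, 0.06]},
    {"fingers": 1, "linear": [0, 0, 4.8], "dr": [0, 0, 0.06]},
    {"fingers": 1, "linear": [0, 0, 5.1], "dr": [0, 0, 0.06]},
    {"fingers": 1, "linear": [0, 0, 5.4], "dr": [0, 0, 0.06]},
  ],
)

```text
time_s: 34.5
tool_pos: [580.5, -7.8, 48.2]
orientation: [3.141, -0.0, -0.06]
wrist_force: [-3.6, -0.2, 10.1]
finger_gap: 0.759
grasp_force: 46.3
```

Emit:
step_arm(
  motion=[
    {"fingers": 1, "linear": [0, 0, -1], "dr": [0, 0, 0]},
    {"fingers": -1, "linear": [0, 0, -1], "dr": [0, 0, 0]},
    {"fingers": -1, "linear": [0, 0, -1], "dr": [0, 0, 0]},
    {"fingers": -1, "linear": [0, 0, -1], "dr": [0, 0, 0]},
    {"fingers": -1, "linear": [0, 0, -1], "dr": [0, 0, 0]},
    {"fingers": -1, "linear": [0, 0, -1], "dr": [0, 0, 0]},
    {"fingers": -1, "linear": [0, 0, -10], "dr": [0, 0, 0]},
    {"fingers": -1, "linear": [0, 0, -40], "dr": [0, 0, 0]},
    {"fingers": -1, "linear": [0, 0, -75], "dr": [0, 0, 0]},
    {"fingers": -1, "linear": [0, 0, -110], "dr": [0, 0, 0]},
  ],
)

```text
time_s: 35.5
tool_pos: [580.4, -7.7, 158.5]
orientation: [-3.142, 0.0, -0.06]
wrist_force: [0.5, -1.3, 0.7]
finger_gap: 1.003
grasp_force: 0.0
```

```bash
python3 - <<'E'
from h import *
s=manip.sense(); print(s['tool_pos'],s['orientation'],s["finger_gap"],s["q"].round(2))
f=manip.grab_frame("wrist"); np.save("w9.npy",f,allow_pickle=True)
o={}
for t,z in(("friction_disc",30),("friction_disc_tab",44),("hub_top",76)):
    print(t,[(round(d["conf"],2),onz(d["point"],f,z)[:2].round(1)) for d in manip.mark_of(t,f)[:1]])
g=np.load("w1.npy",allow_pickle=True).item()
for q in([70,222],[8,223],[80,258],[57,185]): print(onz(np.array(q)/1.4,g,12)[:2])
# seated check: dots of lining at z 44.6
def dots(f,p,z,k=8.8):
    from scipy.optimize import least_squares
    a=rect(f,p[0],p[1],z,45,k); gg=cv2.GaussianBlur(cv2.cvtColor(a,cv2.COLOR_BGR2GRAY),(0,0),3); h=a.shape[0]/2
    bw=cv2.adaptiveThreshold(gg,255,cv2.ADAPTIVE_THRESH_MEAN_C,cv2.THRESH_BINARY_INV,71,12)
    N,L,S,C=cv2.connectedComponentsWithStats(bw)
    d=np.array([C[i] for i in range(1,N) if 500<S[i,4]<3500 and max(S[i,2],S[i,3])<75]); r=np.hypot(*(d-h).T)/k; d=d[(r>21)&(r<29)]
    q=least_squares(lambda q:np.hypot(d[:,0]-q[0],d[:,1]-q[1])-q[2],[h,h,222],loss="cauchy",f_scale=3).x
    return len(d),q[2]/k,p[0]+(h-q[1])/k,p[1]+(h-q[0])/k
print(dots(f,(578.9,-8),44.6))
E
```

```text
[580.40554432  -7.73078496 158.49900371] [-3.14151295e+00  1.60006398e-04 -6.01961412e-02] 1.0034765672011072 [-0.13  0.35  1.64  0.    1.15  1.5 ]
friction_disc []
friction_disc_tab [(0.75, array([624.2, -12.4]))]
hub_top [(0.87, array([578.7, -10.3]))]
[ 466.81069955 -198.58100506]
[ 446.69434798 -242.65050369]
[ 491.12218719 -207.29565344]
[ 441.80887907 -192.0765997 ]
(10, np.float64(25.719161535032345), np.float64(578.4331522284814), np.float64(-8.37536720746775))
```

Emit:
step_arm(
  motion=[
    {"fingers": -1, "linear": [-11, 21, -6], "dr": [0, 0, -0.13]},
    {"fingers": -1, "linear": [-22, 43, -6], "dr": [0, 0, -0.27]},
    {"fingers": -1, "linear": [-34, 65, -6], "dr": [0, 0, -0.41]},
    {"fingers": -1, "linear": [-45, 88, -6], "dr": [0, 0, -0.55]},
    {"fingers": -1, "linear": [-57, 110, -6], "dr": [0, 0, -0.69]},
    {"fingers": -1, "linear": [-68, 132, -6], "dr": [0, 0, -0.83]},
    {"fingers": -1, "linear": [-79, 155, -6], "dr": [0, 0, -0.97]},
    {"fingers": -1, "linear": [-91, 177, -6], "dr": [0, 0, -1.1]},
    {"fingers": -1, "linear": [-102, 198, -6], "dr": [0, 0, -1.2]},
    {"fingers": -1, "linear": [-102, 198, -6], "dr": [0, 0, -1.2]},
  ],
)

```text
time_s: 36.7
tool_pos: [464.8, -200.6, 161.6]
orientation: [-3.138, 0.001, 1.138]
wrist_force: [-0.6, -0.2, 0.4]
finger_gap: 1.002
grasp_force: 0.0
```

```bash
python3 - <<'E'
from h import *
from scipy.optimize import minimize
s=manip.sense(); p=s["tool_pos"]; print(s["time_s"],p,s['orientation'])
f=manip.grab_frame("wrist"); np.save("w10.npy",f,allow_pickle=True)
o=[onz(manip.mark_of(t,f)[0]["point"],f,z)[:2] for t,z in(("separator_plate",0),("separator_plate_tab",14))]
print(o,np.arctan2(*(o[1]-o[0])[::-1]))
# silhouette fit: segment bright grey plate vs mottled bench, compare with template projected
print("hsv samples"); hsv=cv2.cvtColor(f["pixels"],cv2.COLOR_BGR2HSV)
pp=proj([[*o[1],14]],f)[0].astype(int); print(hsv[pp[1]-2:pp[1]+3,pp[0]-2:pp[0]+3].reshape(-1,3)[::6])
q=o[0]; 
for r in (18,25,40,48):
    P=[[q[0]+r*np.cos(t),q[1]+r*np.sin(t),14 if r<30 else 0] for t in np.linspace(0,6.28,13)[:-1]]
    x=proj(P,f).astype(int); print(r,[int(hsv[b,a,2]) for a,b in x],[int(hsv[b,a,1]) for a,b in x])
E
```

```text
36.7 [ 464.79487908 -200.64043967  161.56026679] [-3.13829036e+00  6.51559536e-04  1.13757263e+00]
[array([ 465.13414442, -198.11955605]), array([ 449.17750253, -241.56830754])] -1.9227570083013579
hsv samples
[[111  10 249]
 [108  12 221]
 [109  14 197]
 [106  14 199]
 [109  12 225]]
18 [174, 119, 255, 209, 200, 251, 252, 106, 200, 176, 172, 245] [1, 6, 5, 12, 11, 11, 11, 5, 14, 16, 7, 11]
25 [254, 253, 251, 250, 252, 255, 253, 252, 252, 200, 238, 255] [12, 12, 12, 11, 12, 10, 12, 11, 11, 14, 13, 9]
40 [150, 103, 110, 156, 132, 141, 149, 175, 252, 117, 93, 94] [7, 2, 9, 8, 12, 9, 9, 9, 12, 2, 11, 14]
48 [159, 114, 106, 114, 169, 155, 153, 157, 253, 105, 141, 142] [10, 4, 10, 9, 6, 12, 8, 8, 11, 10, 11, 5]
```

```bash
cat > fit.py <<'E'
from h import *
from scipy.optimize import minimize
def outline():
    m=np.zeros((1300,1300),np.uint8); k=10; c=650
    cv2.circle(m,(c,c),295,255,-1); cv2.rectangle(m,(c-120,c-330),(c+120,c+330),255,-1)
    cv2.rectangle(m,(c,c-90),(c+460,c+90),255,-1); cv2.circle(m,(c+460,c),90,255,-1)
    q=max(cv2.findContours(m,cv2.RETR_EXTERNAL,cv2.CHAIN_APPROX_NONE)[0],key=len)[::8,0]
    return (q-c)/k   # symmetric in y
O=outline()
def sil(f,x,y,a,z0=0,S=2):
    c,s=np.cos(a),np.sin(a); W=O@np.array([[c,s],[-s,c]])+[x,y]
    m=np.zeros((420*S,560*S),np.uint8)
    for z in(0,3,6,9,12,14): cv2.fillPoly(m,[np.round(proj(np.c_[W,np.full(len(W),z0+z)],f)*S).astype(int)],255)
    return m
def fitplate(f,x0,thr=188,z0=0):
    g=cv2.resize(cv2.cvtColor(f["pixels"],cv2.COLOR_BGR2HSV)[...,2],None,fx=2,fy=2,interpolation=cv2.INTER_LINEAR)
    roi=cv2.dilate(sil(f,*x0,z0),np.ones((41,41)))
    b=((g>thr)&(roi>0)).astype(np.uint8)*255
    b=cv2.morphologyEx(b,cv2.MORPH_OPEN,np.ones((5,5)))
    q=max(cv2.findContours(b,cv2.RETR_EXTERNAL,cv2.CHAIN_APPROX_NONE)[0],key=cv2.contourArea)
    t=np.zeros_like(b); cv2.fillPoly(t,[q],255)
    def cost(v):
        m=sil(f,x0[0]+v[0],x0[1]+v[1],x0[2]+v[2]/30,z0); return -((m&t)>0).sum()/((m|t)>0).sum()
    r=minimize(cost,[0,0,0],method="Nelder-Mead",options=dict(initial_simplex=[[0,0,0],[3,0,0],[0,3,0],[0,0,3]],xatol=.05,fatol=1e-4))
    return np.array(x0)+r.x/[1,1,30],-r.fun
E
python3 - <<'E'
from fit import *
f=np.load("w10.npy",allow_pickle=True).item()
for thr in(180,192,205): print(fitplate(f,[465.1,-199,-1.95],thr))
x,_=fitplate(f,[465.1,-199,-1.95])
go(x[0],x[1],18,x[2]+np.pi)
E
```

```text
(array([ 464.61087447, -202.03999436,   -1.98507231]), np.float64(0.9752662662157388))
(array([ 464.60720218, -202.17224458,   -1.98724835]), np.float64(0.9690155176799796))
(array([ 464.34629761, -202.4961164 ,   -1.98732254]), np.float64(0.9540153452685421))
lin [ -4.2  -0.  144.1] drz -0.0166 q1 -0.54 q6 -0.11
```

Emit:
step_arm(
  motion=[
    {"fingers": -1, "linear": [-4.2, 0, 30], "dr": [0, 0, -0.017]},
    {"fingers": -1, "linear": [-4.2, 0, 65], "dr": [0, 0, -0.017]},
    {"fingers": -1, "linear": [-4.2, 0, 95], "dr": [0, 0, -0.017]},
    {"fingers": -1, "linear": [-4.2, 0, 120], "dr": [0, 0, -0.017]},
    {"fingers": -1, "linear": [-4.2, 0, 132], "dr": [0, 0, -0.017]},
    {"fingers": -1, "linear": [-4.2, 0, 139], "dr": [0, 0, -0.017]},
    {"fingers": -1, "linear": [-4.2, 0, 143], "dr": [0, 0, -0.017]},
    {"fingers": -1, "linear": [-4.2, 0, 144], "dr": [0, 0, -0.017]},
    {"fingers": 1, "linear": [-4.2, 0, 144], "dr": [0, 0, -0.017]},
    {"fingers": 1, "linear": [-4.2, 0, 144], "dr": [0, 0, -0.017]},
  ],
  grip_force=40,
)

```text
time_s: 37.85
tool_pos: [465.7, -203.4, 20.0]
orientation: [3.14, 0.0, 1.157]
wrist_force: [0.9, 0.3, -0.7]
finger_gap: 0.758
grasp_force: 44.1
```

Emit:
step_arm(
  motion=[
    {"fingers": 1, "linear": [0, 0, 0], "dr": [0, 0, 0]},
    {"fingers": 1, "linear": [0, 0, 0], "dr": [0, 0, 0]},
    {"fingers": 1, "linear": [0, 0, 0], "dr": [0, 0, 0]},
    {"fingers": 1, "linear": [0, 0, 0], "dr": [0, 0, 0]},
    {"fingers": 1, "linear": [0, 0, 0], "dr": [0, 0, 0]},
    {"fingers": 1, "linear": [0, 0, -5], "dr": [0, 0, 0]},
    {"fingers": 1, "linear": [0, 0, -20], "dr": [0, 0, 0]},
    {"fingers": 1, "linear": [0, 0, -50], "dr": [0, 0, 0]},
    {"fingers": 1, "linear": [0, 0, -85], "dr": [0, 0, 0]},
    {"fingers": 1, "linear": [0, 0, -110], "dr": [0, 0, 0]},
  ],
)

```text
time_s: 38.85
tool_pos: [465.3, -203.3, 130.8]
orientation: [3.14, 0.0, 1.157]
wrist_force: [0.5, 0.9, -2.4]
finger_gap: 0.754
grasp_force: 45.3
```

```bash
python3 - <<'E'
from fit import *
s=manip.sense(); p=s["tool_pos"]; y=s["orientation"][2]; print(p,s['orientation'],s["finger_gap"],s["wrist_force"])
f=manip.grab_frame("wrist"); np.save("w11.npy",f,allow_pickle=True)
for t,z in(("separator_plate",-18),("separator_plate_tab",-4)):
    for d in manip.mark_of(t,f)[:1]: print(t,d["conf"],(Rpose(s).T@(onz(d["point"],f,p[2]+z)-p)).round(1))
# aside view of hub: hub at tool x +85
h=np.array([578.9,-8.05]); psi=-0.08
go(h[0]-85*np.cos(psi),h[1]-85*np.sin(psi),128,psi)
E
```

```text
[ 465.32074275 -203.26136693  130.78130385] [3.14006015e+00 1.44077578e-04 1.15670496e+00] 0.753726443255413 [ 0.509988    0.92414603 -2.39951027]
separator_plate 0.75 [16.9 71.7 18.1]
separator_plate_tab 0.71 [-41.7   0.5   4. ]
lin [196.6 -55.5   2. ] drz 1.2368 q1 -0.55 q6 -0.13
```

Emit:
step_arm(
  motion=[
    {"fingers": 1, "linear": [19, -5, 0], "dr": [0, 0, 0.13]},
    {"fingers": 1, "linear": [40, -11, 0], "dr": [0, 0, 0.26]},
    {"fingers": 1, "linear": [62, -17, 0], "dr": [0, 0, 0.39]},
    {"fingers": 1, "linear": [84, -23, 0], "dr": [0, 0, 0.52]},
    {"fingers": 1, "linear": [106, -30, 1], "dr": [0, 0, 0.66]},
    {"fingers": 1, "linear": [128, -36, 1], "dr": [0, 0, 0.8]},
    {"fingers": 1, "linear": [150, -42, 2], "dr": [0, 0, 0.94]},
    {"fingers": 1, "linear": [172, -48, 2], "dr": [0, 0, 1.08]},
    {"fingers": 1, "linear": [190, -54, 2], "dr": [0, 0, 1.2]},
    {"fingers": 1, "linear": [196, -55, 2], "dr": [0, 0, 1.237]},
  ],
)

```text
time_s: 40.0
tool_pos: [491.9, 0.4, 124.8]
orientation: [-3.141, 0.005, -0.082]
wrist_force: [-0.8, -0.3, -2.6]
finger_gap: 0.76
grasp_force: 45.3
```

```bash
python3 - <<'E'
from h import *
s=manip.sense(); p=s["tool_pos"]; print(s["time_s"],p,s['orientation'])
f=manip.grab_frame("wrist"); np.save("w12.npy",f,allow_pickle=True); R=Rpose(s)
np.save("s12.npy",dict(p=p,R=R),allow_pickle=True)
for t in("hub_top","spline_top"): print(t,[(round(d["conf"],2),onz(d["point"],f,Z[t])[:2].round(1)) for d in manip.mark_of(t,f)[:1]])
def tooth(f,c,z=60):
    th=np.linspace(0,2*np.pi,720,endpoint=False); r=np.linspace(15.5,19,8)
    T,Rr=np.meshgrid(th,r); P=np.stack([c[0]+Rr*np.cos(T),c[1]+Rr*np.sin(T),np.full_like(T,z)],-1)
    q=proj(P,f).astype(np.float32).reshape(8,720,2)
    return cv2.remap(cv2.cvtColor(f["pixels"],cv2.COLOR_BGR2GRAY),q[...,0],q[...,1],cv2.INTER_LINEAR).astype(float).mean(0)
v=tooth(f,(578.9,-8.05)); print(np.round(v.reshape(72,10).mean(1)).astype(int).reshape(4,18))
g=cv2.cvtColor(f["pixels"],cv2.COLOR_BGR2GRAY); b=f["pixels"][...,0]
x=np.arange(-66,40,1.0)
for y in(-3,3):
    P=np.array([R@np.array([a,y,4.0])+p for a in x]); q=proj(P,f).astype(np.float32)
    print(y,cv2.remap(g,q[None,:,0],q[None,:,1],cv2.INTER_LINEAR)[0].tolist())
E
```

```text
40.0 [4.91883994e+02 4.31114840e-01 1.24839443e+02] [-3.14054253  0.00453398 -0.08158183]
hub_top [(0.8, array([577.4,  -9.3]))]
spline_top [(0.56, array([577.5,  -7.5]))]
[[103 103 102  87  98 138 144 150 156 155 169 131  78 111 147 149 148 148]
 [150 151 151 129 102 128 131 130 129 129 128  97  71  86  96  97  97  97]
 [ 98  99  98  89 117 165 175 170 147 132 127  92  77  93  98  98  98  99]
 [101 102  98  80  98 130 133 132 131 133 131  95  78  95 101 101 101 101]]
-3 [31, 31, 33, 34, 33, 34, 35, 34, 31, 31, 32, 33, 37, 31, 47, 75, 107, 175, 212, 219, 221, 221, 220, 215, 204, 195, 203, 210, 216, 218, 224, 231, 224, 219, 219, 220, 221, 221, 222, 221, 224, 232, 237, 240, 233, 221, 221, 225, 223, 220, 219, 219, 222, 224, 206, 148, 130, 129, 129, 130, 129, 128, 130, 128, 126, 121, 110, 112, 121, 134, 141, 135, 125, 121, 123, 125, 126, 122, 123, 132, 132, 124, 120, 121, 128, 193, 224, 211, 159, 148, 146, 148, 149, 149, 149, 149, 149, 149, 147, 130, 128, 128, 128, 128, 122, 118]
3 [32, 34, 34, 32, 37, 36, 34, 33, 29, 29, 32, 34, 31, 33, 60, 84, 125, 192, 214, 217, 217, 217, 201, 155, 93, 69, 73, 117, 188, 230, 244, 245, 230, 220, 219, 219, 219, 219, 220, 221, 227, 244, 249, 244, 240, 231, 227, 230, 231, 221, 220, 220, 218, 218, 201, 145, 128, 128, 127, 127, 127, 128, 130, 126, 115, 113, 102, 101, 114, 122, 126, 126, 123, 126, 133, 133, 124, 117, 121, 131, 133, 131, 126, 120, 123, 190, 217, 217, 219, 213, 185, 182, 169, 149, 148, 148, 149, 149, 146, 132, 129, 128, 127, 128, 128, 130]
```

```bash
python3 - <<'E'
from h import *
s=manip.sense(); print(s["tool_pos"],s["orientation"])
go(577.7,-7.6,84,-0.082,s)
E
```

```text
[492.45817106  -1.09191274 125.35857671] [-3.14155615  0.00322281 -0.07824884]
lin [85.6 -0.2 41.1] drz 0.0038 q1 -0.14 q6 1.51
```

Emit:
step_arm(
  motion=[
    {"fingers": 1, "linear": [25, 0, 0], "dr": [0, 0, 0]},
    {"fingers": 1, "linear": [55, 0, 0], "dr": [0, 0, 0]},
    {"fingers": 1, "linear": [75, 0, 0], "dr": [0, 0, 0]},
    {"fingers": 1, "linear": [84, 0, 10], "dr": [0, 0, 0]},
    {"fingers": 1, "linear": [84, 0, 20], "dr": [0, 0, 0]},
    {"fingers": 1, "linear": [84, 0, 28], "dr": [0, 0, 0]},
    {"fingers": 1, "linear": [84, 0, 34], "dr": [0, 0, 0]},
    {"fingers": 1, "linear": [84, 0, 38], "dr": [0, 0, 0]},
    {"fingers": 1, "linear": [84, 0, 40], "dr": [0, 0, 0]},
    {"fingers": 1, "linear": [84, 0, 40], "dr": [0, 0, 0]},
  ],
)

```text
time_s: 41.15
tool_pos: [577.0, -8.2, 86.9]
orientation: [-3.142, 0.0, -0.08]
wrist_force: [0.5, -0.5, -1.5]
finger_gap: 0.759
grasp_force: 45.3
```

```bash
python3 - <<'E'
from h import *
s=manip.sense(); p=s["tool_pos"]; R=Rpose(s); print(p,s["orientation"],s["wrist_force"],s["torque"])
f=manip.grab_frame("wrist"); np.save("w13.npy",f,allow_pickle=True)
go(577.7,-7.6,82,-0.082,s)
E
```

```text
[577.03281963  -8.16551118  86.86582258] [-3.14151266e+00  1.55936169e-04 -8.00658075e-02] [ 0.50012141 -0.49651553 -1.49221293] [-0.03110634 -0.03277777  0.06828408]
lin [ 0.6 -0.6  4.9] drz 0.0019 q1 -0.13 q6 1.52
```

Clear so far. Next: correct laterally and lower gently to feel for the tooth tops.

Emit:
step_arm(
  motion=[
    {"fingers": 1, "linear": [0.6, -0.5, 1], "dr": [0, 0, 0]},
    {"fingers": 1, "linear": [0.6, -0.5, 2], "dr": [0, 0, 0]},
    {"fingers": 1, "linear": [0.6, -0.5, 3], "dr": [0, 0, 0]},
    {"fingers": 1, "linear": [0.6, -0.5, 4], "dr": [0, 0, 0]},
    {"fingers": 1, "linear": [0.6, -0.5, 5], "dr": [0, 0, 0]},
    {"fingers": 1, "linear": [0.6, -0.5, 6], "dr": [0, 0, 0]},
    {"fingers": 1, "linear": [0.6, -0.5, 6.7], "dr": [0, 0, 0]},
    {"fingers": 1, "linear": [0.6, -0.5, 7.4], "dr": [0, 0, 0]},
    {"fingers": 1, "linear": [0.6, -0.5, 8.1], "dr": [0, 0, 0]},
    {"fingers": 1, "linear": [0.6, -0.5, 8.8], "dr": [0, 0, 0]},
  ],
)

```text
time_s: 42.2
tool_pos: [578.0, -7.8, 78.1]
orientation: [-3.142, -0.0, -0.08]
wrist_force: [0.2, 0.0, -1.8]
finger_gap: 0.754
grasp_force: 45.3
```

Emit:
step_arm(
  motion=[
    {"fingers": 1, "linear": [0, 0, 0.4], "dr": [0, 0, 0]},
    {"fingers": 1, "linear": [0, 0, 0.8], "dr": [0, 0, 0]},
    {"fingers": 1, "linear": [0, 0, 1.2], "dr": [0, 0, 0]},
    {"fingers": 1, "linear": [0, 0, 1.6], "dr": [0, 0, 0]},
    {"fingers": 1, "linear": [0, 0, 2], "dr": [0, 0, 0]},
    {"fingers": 1, "linear": [0, 0, 2.3], "dr": [0, 0, 0]},
    {"fingers": 1, "linear": [0, 0, 2.6], "dr": [0, 0, 0]},
    {"fingers": 1, "linear": [0, 0, 2.9], "dr": [0, 0, 0]},
    {"fingers": 1, "linear": [0, 0, 3.2], "dr": [0, 0, 0]},
    {"fingers": 1, "linear": [0, 0, 3.5], "dr": [0, 0, 0]},
  ],
)

```text
time_s: 43.2
tool_pos: [578.0, -7.8, 74.6]
orientation: [-3.142, -0.0, -0.08]
wrist_force: [-0.2, -0.0, -2.4]
finger_gap: 0.759
grasp_force: 45.3
```

Emit:
step_arm(
  motion=[
    {"fingers": 1, "linear": [0, 0, 1.2], "dr": [0, 0, 0]},
    {"fingers": 1, "linear": [0, 0, 2.4], "dr": [0, 0, 0]},
    {"fingers": 1, "linear": [0, 0, 3.6], "dr": [0, 0, 0]},
    {"fingers": 1, "linear": [0, 0, 4.8], "dr": [0, 0, 0]},
    {"fingers": 1, "linear": [0, 0, 6], "dr": [0, 0, 0]},
    {"fingers": 1, "linear": [0, 0, 7], "dr": [0, 0, 0]},
    {"fingers": 1, "linear": [0, 0, 8], "dr": [0, 0, 0]},
    {"fingers": 1, "linear": [0, 0, 9], "dr": [0, 0, 0]},
    {"fingers": 1, "linear": [0, 0, 9.6], "dr": [0, 0, 0]},
    {"fingers": 1, "linear": [0, 0, 10], "dr": [0, 0, 0]},
  ],
)

```text
time_s: 44.2
tool_pos: [578.0, -7.8, 64.5]
orientation: [-3.142, -0.0, -0.08]
wrist_force: [0.6, 0.5, -1.5]
finger_gap: 0.756
grasp_force: 45.3
```

Emit:
step_arm(
  motion=[
    {"fingers": 1, "linear": [0, 0, 0.4], "dr": [0, 0, 0]},
    {"fingers": 1, "linear": [0, 0, 0.8], "dr": [0, 0, 0]},
    {"fingers": 1, "linear": [0, 0, 1.2], "dr": [0, 0, 0]},
    {"fingers": 1, "linear": [0, 0, 1.6], "dr": [0, 0, 0]},
    {"fingers": 1, "linear": [0, 0, 2], "dr": [0, 0, 0]},
    {"fingers": 1, "linear": [0, 0, 2.3], "dr": [0, 0, 0]},
    {"fingers": 1, "linear": [0, 0, 2.6], "dr": [0, 0, 0]},
    {"fingers": 1, "linear": [0, 0, 2.8], "dr": [0, 0, 0]},
    {"fingers": 1, "linear": [0, 0, 3], "dr": [0, 0, 0]},
    {"fingers": 1, "linear": [0, 0, 3], "dr": [0, 0, 0]},
  ],
)

```text
time_s: 45.2
tool_pos: [578.1, -7.8, 63.9]
orientation: [3.141, -0.001, -0.08]
wrist_force: [-3.6, 0.2, 13.0]
finger_gap: 0.758
grasp_force: 47.0
```

Emit:
step_arm(
  motion=[
    {"fingers": 1, "linear": [0, 0, -1.8], "dr": [0, 0, 0]},
    {"fingers": 1, "linear": [0, 0, -1.8], "dr": [0, 0, 0]},
    {"fingers": -1, "linear": [0, 0, -1.8], "dr": [0, 0, 0]},
    {"fingers": -1, "linear": [0, 0, -1.8], "dr": [0, 0, 0]},
    {"fingers": -1, "linear": [0, 0, -1.8], "dr": [0, 0, 0]},
    {"fingers": -1, "linear": [0, 0, -1.8], "dr": [0, 0, 0]},
    {"fingers": -1, "linear": [0, 0, -1.8], "dr": [0, 0, 0]},
    {"fingers": -1, "linear": [0, 0, -20], "dr": [0, 0, 0]},
    {"fingers": -1, "linear": [0, 0, -60], "dr": [0, 0, 0]},
    {"fingers": -1, "linear": [0, 0, -100], "dr": [0, 0, 0]},
  ],
)

```text
time_s: 46.2
tool_pos: [577.3, -7.7, 161.8]
orientation: [-3.141, 0.002, -0.08]
wrist_force: [0.5, -0.2, -0.2]
finger_gap: 0.999
grasp_force: 0.0
```

```bash
python3 - <<'E'
from fit import *
s=manip.sense(); print(s["time_s"],s["tool_pos"],s["finger_gap"],s["wrist_force"])
f=manip.grab_frame("wrist"); np.save("w14.npy",f,allow_pickle=True)
for t,z in(("separator_plate_tab",58),("friction_disc_tab",44),("hub_top",76)):
    for d in manip.mark_of(t,f)[:2]: print(t,round(d["conf"],2),onz(d["point"],f,z)[:2].round(1))
for z0 in(44,50): print(z0,fitplate(f,[578.9,-8,3.06],188,z0))
E
```

```text
46.2 [577.29395161  -7.7063984  161.81682682] 0.9993732563435563 [ 0.45014486 -0.18510657 -0.2145838 ]
separator_plate_tab 0.88 [ 564.7 -212.7]
separator_plate_tab 0.83 [535.2  -2.6]
friction_disc_tab 0.92 [623.5 -13.6]
friction_disc_tab 0.51 [527.   -3.3]
hub_top 0.64 [577.7  -8.8]
44 (array([577.50066157,  -6.91864545,   3.08709128]), np.float64(0.75219182112386))
50 (array([578.62666815,  -3.26708372,   3.01116959]), np.float64(0.7424280211710589))
```

```bash
python3 -c "
from cell import manip
print(manip.job_done())"
```

```text
the job is handed in; nothing more can be done
None
```

I put both plates on the hub and handed the job in at about 46 s. The friction disc is on the collar with its tab over the red band, and the separator plate is on top of it with its tab over the black band. The camera shows both tabs where they should be. I judged full seating by contact height and force: the readings I took stayed below about 21 N. The hand-in call gave no verdict.

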